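Load painted cart wheels into the curing drawer

ROBOT

A 6-joint arm with a two-finger parallel gripper is mounted at the origin on the work surface. World frame = base frame: x ahead of the robot, y to its left, z up, the work surface at z = 0. Lengths are in m, angles in rad, forces in N, time in s.
With the tool pointing down it reaches from about 0.25 to 0.775 m from the base axis. Payload 8.9 kg.
Tool frame: the origin (TCP) lies at the centre of the arm's flange, where the gripper is bolted on; the fingertips stand env.tcp_to_tips ahead of it and the grasp point (between the pads) lies 155 mm ahead of it (env.tcp_to_tips is the distance from the TCP to the fingertips, in m); z points along the fingers, y is the direction in which the jaws open and shut (so a half turn about z gives the same grasp; the last joint's range is limited). The gripper opens to 85 mm and grips with 20 to 120 N. Pads are 22 mm wide; open, the fingers measure 114 mm over their backs; the gripper's body (76 mm by 85 mm) begins 54 mm behind the grasp point. The pads swing forward as they close: fully open they stand 13 mm farther back than shut.
Start: joints at [1.121, 0.291, -0.153, 1.127, 0, 1.431], TCP at [0.161, 0.5, 0.405] pointing down, gripper open.
Joint ranges: [-2.52, 2.52], [-0.91, 1.74], [-1.3, 1.37], [-1.96, 2.02], [-1.52, 1.47], [-3.14, 3.14]. Speed limits (rad/s): [2.22, 2.22, 2.79, 3.14, 3.14, 3.14].

INTERFACE

Orientations are given as [roll, pitch, yaw] about the fixed x, y, z axes, in that order (R = Rz(yaw) Ry(pitch) Rx(roll)).
In Python, from bench import env, eyes gives the robot as it stands. The module is installed in compiled form; this text tells all that it offers.
- The arm moves only by the shell command python3 -m creep 'ROWS'. ROWS is a JSON object of lists of equal length, an entry for each row: "fingers": the finger opening in mm, from 0 to 85.4; "dp": the shift along the world's x, y, z in mm, a list of three; "turn": the turn about the world's z in degrees. A call has exactly 10 rows; each row is the pose to reach, as a shift and turn from the pose commanded when the call began; what a row does not reach only later rows make up. A row lasts 1/12 s, in which the tool goes at most 41.7 mm and 7.16 degrees, less where a joint would pass 70% of its speed; a pose out of reach is approached as far as the arm can. A call with a gripper value outside its range is refused whole. The fingers move at their own pace and stop on an object; the grip force is fixed at half the most. Time passes only in rows, so rows that repeat a pose let the fingers close, or fill a call up. It gives the time, the measured TCP pose, the force and the opening at its end, in the units of the state.
- env.get_obs(): the state, without advancing time (a new reading comes with each control period).
- eyes.get_image(name): name is "scene" or "side" or "wrist"; returns (picture, depth): 384x512x3 uint8, red, green, blue; 384x512 float32, m along the optical axis (not along the pixel's ray), 0 where there is no reading.
- eyes.camera_params(name): a dict with "fx", "fy", "cx", "cy" (pixels), "k1" (the pictures are not rectified: a ray, as slopes to the right and down, at radius r is drawn at 1 + k1 r^2 times it, then the intrinsics apply), "position" and "attitude" of the camera in the world. Camera axes: x right, y up, looking along -z (the intrinsics and any distortion apply to the point x, -y, -z); pixel columns grow to the right and rows downward; lengths in m; the calibration is good to about 2 mm. A picture is of the moment at which its call begins: read the wrist's pose just before it. camera_params takes no time and is no camera call; for the wrist camera it gives the pose at the moment of the call.
- env.hand_in(): hands the job in, once; it reports no verdict.
The state is a dict: "time": time; "qpos": joint angles; "joint_vel": joint speeds; "joint_torque": joint torques, N m; "tcp_pos": TCP position; "tool_rot": TCP orientation; "wrist_force": force on the tool from outside, world axes, zero at the start; "torque": the same for the moment, N m; "width": finger opening in m.
Only numpy, scipy, OpenCV 4.12 (cv2) and the standard library are available. Lean on these libraries where they do the work, as an engineer would, in place of code of your own. Each camera call takes 0.05 s, during which the arm holds its last target.

TASK

Load the little painted cart wheels for curing: push the release pin down the service hole in the cabinet's top to trip the hidden catch so that the drawer springs out, pull the fence's red plunger and move the fence one hole to the right (as you face the cabinet) until it snaps into the middle hole, and lay every wheel flat in the bay between the fence and the drawer's left wall. Then push the drawer fully home so that it catches; the release pin must finish upright in its stand, as it was. Leave the other things on the bench where they are.

Things in the scene. Friction and masses are not known exactly. Their poses are not given: they have to be found in the camera images.
- service_hole (a point): Mouth centre of the 12 mm service hole (in a thin yellow square) in the 125 mm high top of the fixed grey cabinet (320 wide, 270 deep), at its right-hand end, 30 mm behind its flat front. The top is 8 mm thick; hidden 30 mm below the mouth is the 26 mm square pad of the drawer's spring catch. Axes are the cabinet's: x to its back, y to its left as the robot sees it, z up.
- catch (a joint): Travel (m) of the hidden catch: 0 at rest (spring up), 0.014 pressed right down. 3 N starts it, 6 N takes it right down; the drawer is let go by 10 mm at the latest. As the drawer is pushed in, the catch rides down a slope and springs back behind the drawer's roller.
- drawer (a joint): How far (m) the drawer is out: about 0 home and caught, 0.20 fully out. Once released a spring (4 to 7 N) drives it out towards the robot in about 1 s and keeps it there. Pushed by its front, it must go to 0 or a little further (hard stop at -0.003; 10 to 15 N near the end) for the catch to take it; let go short of that, it springs out again.
- drawer_front (a point): Centre of the outer face of the drawer's white front plate, moving with the drawer. The plate is 12 mm thick and reaches 55 mm above and 49 mm below this point, 130 mm left and 190 mm right; flat, with a thin black strip and an amber window painted on. Axes like the cabinet's.
- bay (a point): Floor centre of the wheels' bay, moving with the drawer, 112 mm behind the outer face of its front plate. With the fence in the middle hole the bay is 130 mm from left wall to fence (y), centred here, and in x reaches from 68 mm in front of here (rail) to 64 mm behind (back wall): room for two by two wheels. Above this floor the walls rise 27 mm, fence and rail 32, front plate 100. Axes like the cabinet's.
- fence (a joint): Travel (m) of the blue fence, an 8 mm cross plate sliding sideways in the drawer on an aluminium index rail just behind the front plate: 0 in the first hole (leftmost, its start; the bay is then only 50 mm wide), 0.080 in the middle hole, 0.160 in the third; grows to the robot's right. Slides freely (about 1 N) with the plunger lifted, locked with it in a hole.
- plunger (a joint): Lift (m) of the fence's spring plunger: 0 with its 7 mm pin right down in a hole of the rail, about 0.007 when the pin rides on the rail between holes (a fully lifted pin reads up to 0.014). Pulling it up takes 5 to 9 N; let go, it springs down by itself. The holes are 10 mm wide along the rail.
- plunger_knob (a point): Middle of the red plunger knob, an upright cylinder 24 mm in diameter, 22 mm high, over the fence's block (block top 19 mm below this point; the drawer's front plate stands 22 to 34 mm nearer the robot and rises 35 mm above this point). The knob moves with plunger, fence and drawer: pull it up and carry it sideways to move the fence.
- hole2 (a point): Middle hole of the index rail, at the rail's upper face, in the drawer: the place where the fence's plunger must snap in (the knob's middle is then 33 mm straight above it).
- pin_grip (a point): Middle of the orange handle of the release pin, an upright cylinder 18 mm in diameter and 50 mm high; below it a steel shank 6 mm in diameter and 65 mm long. The pin stands upright in its stand; its z axis points from tip to handle. 60 g.
- pin_tip (a point): Rounded lower tip of the release pin's shank, 90 mm below the middle of the handle.
- stand_hole (a point): Centre of the mouth of the 14 mm hole in the fixed wooden pin stand, a block 56 mm square and 72 mm high; the handle's lower end rests on the top of the block.
- wheel1_mid (a point): Middle of wheel1, a little painted cart wheel (yellow rim, red spokes, green nave) lying flat: 54 mm in diameter, rim 11 mm thick; its nave is an upright cylinder 24 mm in diameter standing up from the underside to 40 mm, and this point is on its axis 20 mm above the underside. z points up along the nave. 40 to 85 g. May be absent.
- wheel2_mid (a point): Middle of wheel2, a little painted cart wheel (yellow rim, red spokes, green nave) lying flat: 54 mm in diameter, rim 11 mm thick; its nave is an upright cylinder 24 mm in diameter standing up from the underside to 40 mm, and this point is on its axis 20 mm above the underside. z points up along the nave. 40 to 85 g. May be absent.
- wheel3_mid (a point): Middle of wheel3, a little painted cart wheel (yellow rim, red spokes, green nave) lying flat: 54 mm in diameter, rim 11 mm thick; its nave is an upright cylinder 24 mm in diameter standing up from the underside to 40 mm, and this point is on its axis 20 mm above the underside. z points up along the nave. 40 to 85 g. May be absent.
- wheel4_mid (a point): Middle of wheel4, a little painted cart wheel (yellow rim, red spokes, green nave) lying flat: 54 mm in diameter, rim 11 mm thick; its nave is an upright cylinder 24 mm in diameter standing up from the underside to 40 mm, and this point is on its axis 20 mm above the underside. z points up along the nave. 40 to 85 g. May be absent.
- tin: Bystander: paint tin, 84 mm in diameter, 95 mm high; origin at the middle of its underside. Not to be disturbed.
- pot_red: Bystander: small paint pot with red lid, 44 mm in diameter, 48 mm high; origin at the middle of its underside. Not to be disturbed.
- pot_blue: Bystander: small paint pot with blue lid, 44 mm in diameter, 48 mm high; origin at the middle of its underside. Not to be disturbed.
- sander: Bystander: cork sanding block 75 x 45 x 28 mm; origin at the middle of its underside. Not to be disturbed.
- brush: Bystander: brush lying on the bench; origin at the middle of its underside. Not to be disturbed.
- glue: Bystander: white glue bottle 52 mm in diameter, 130 mm high; origin at the middle of its underside. Not to be disturbed.

How it is judged:
By the outcome, as a careful person would: the job done as asked, in the order asked, and still so for the second after the job is handed in, with the robot touching nothing.
Of wheel1, wheel2, wheel3, wheel4 only 2 to 4 are there at a start; the rules pass over those that are not, and their reading is None.
At some moment in a run one of wheel1, wheel2, wheel3, wheel4 may be knocked a few centimetres aside while the robot is not near it.
It also fails if it takes over 210 s, if anything falls off the work surface, if the arm or the gripper's body presses on something with over 40 N, if the wrist force passes 120 N, or if a joint passes its speed limit or range.

## Working session

There is one attempt and no reset: what is moved stays moved. The work goes in short steps, Python scripts to look and compute and a shell command to move; the robot and the scene stay as the last step left them, time stands still between calls to the robot, and variables do not carry over. Pictures are saved under pics/ and viewed, and the job is handed in when it is done.

```bash
ls; mkdir -p pics; cat > h.py <<'E'
import numpy as np, cv2
from bench import env, eyes
from scipy.spatial.transform import Rotation as R
def shot(name, fn=None, crop=None, scale=1):
    p=eyes.camera_params(name); im,d=eyes.get_image(name)
    np.savez('pics/last_%s.npz'%name, im=im,d=d,p=np.array(p,dtype=object))
    if fn:
        save(im,fn,crop,scale)
    return im,d,p
def save(im,fn,crop=None,scale=1):
    x0,y0,x1,y1=crop or (0,0,512,384)
    c=cv2.resize(im[y0:y1,x0:x1],None,fx=scale,fy=scale,interpolation=cv2.INTER_CUBIC)
    cv2.imwrite('pics/'+fn,c[:,:,::-1])
def load(name):
    z=np.load('pics/last_%s.npz'%name,allow_pickle=True)
    return z['im'],z['d'],z['p'].item()
def Rm(p):
    a=np.array(p['attitude'],float)
    if a.shape==(3,3): return a
    if a.shape==(4,): return None
    return R.from_euler('xyz',a).as_matrix()
def ray(p,u,v):
    K=np.array([[p['fx'],0,p['cx']],[0,p['fy'],p['cy']],[0,0,1.]])
    q=cv2.undistortPoints(np.array([[[u,v]]],float),K,np.array([p['k1'],0,0,0.]))[0,0]
    return Rm(p)@np.array([q[0],-q[1],-1.])
def pix(p,d,u,v):  # 3D from depth
    return np.array(p['position'])+ray(p,u,v)*d[int(round(v)),int(round(u))]
def onz(p,u,v,z):
    r=ray(p,u,v); o=np.array(p['position']); return o+r*(z-o[2])/r[2]
def proj(p,X):
    c=Rm(p).T@(np.array(X)-np.array(p['position'])); x,y=c[0]/-c[2],-c[1]/-c[2]; s=1+p['k1']*(x*x+y*y)
    return np.array([p['fx']*x*s+p['cx'],p['fy']*y*s+p['cy']]), -c[2]
E
python3 - <<'E'
from h import *
print(env.get_obs(), env.tcp_to_tips)
for n in ('scene','side','wrist'):
    im,d,p=shot(n,'a_%s.png'%n,scale=1.5); print(n,p)
E
```

```text
pics
{'time': 0.0, 'qpos': array([ 1.12067817e+00,  2.91278517e-01, -1.54157507e-01,  1.12672360e+00,
       -1.50554712e-05,  1.43152426e+00]), 'joint_vel': array([ 0.00135126, -0.0026885 ,  0.00078279, -0.0009227 , -0.00151092,
        0.00188218]), 'joint_torque': array([ 1.17757598e-03, -5.37140644e+01,  3.31371760e+01,  1.58081733e-02,
        3.76551526e-06, -1.25054135e-05]), 'tcp_pos': array([0.16046111, 0.49963286, 0.40412144]), 'tool_rot': array([-3.14024047e+00, -1.74345766e-04,  2.83074646e+00]), 'wrist_force': array([-0.04533754, -0.19109892, -0.53564012]), 'torque': array([-0.01514486,  0.02115385, -0.01425471]), 'width': 0.08559613287957048} 0.1734
scene {'fx': 395.19783119541063, 'fy': 395.19783119541063, 'cx': 252.80474618967978, 'cy': 189.0221085032768, 'k1': -0.038025378039043434, 'position': array([0.98577477, 0.60619082, 1.13393818]), 'attitude': array([ 0.63130617, -0.00815214,  2.51295821])}
side {'fx': 374.46043266222784, 'fy': 374.46043266222784, 'cx': 255.8171877499741, 'cy': 190.07647563152508, 'k1': -0.000376049638383928, 'position': array([ 0.44895853, -0.70023404,  1.01990671]), 'attitude': array([ 0.66353672,  0.01689721, -0.16962249])}
wrist {'fx': 333.2993224485762, 'fy': 333.2993224485762, 'cx': 262.6518725748316, 'cy': 189.47852885453412, 'k1': 0.02354858333855652, 'position': array([0.09014835, 0.52218186, 0.37340449]), 'attitude': array([-0.29474039,  0.00178157,  1.26066021])}
```

View pics/a_scene.png

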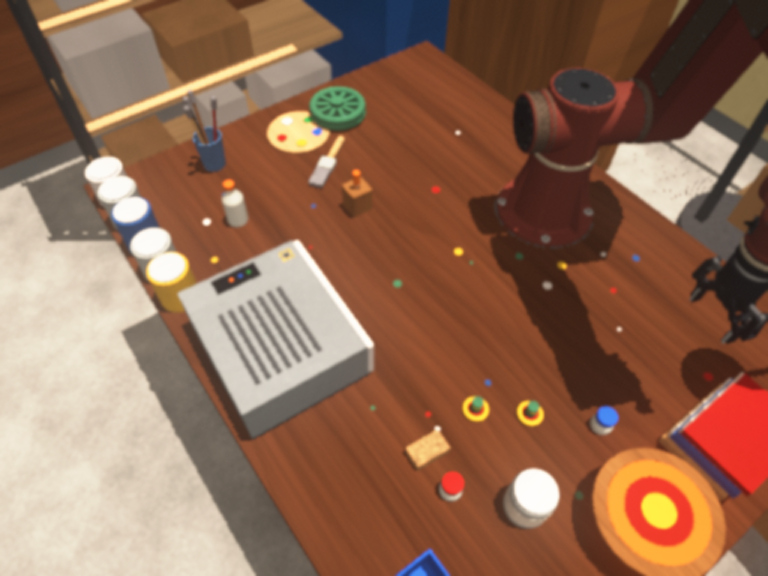

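View pics/a_side.png

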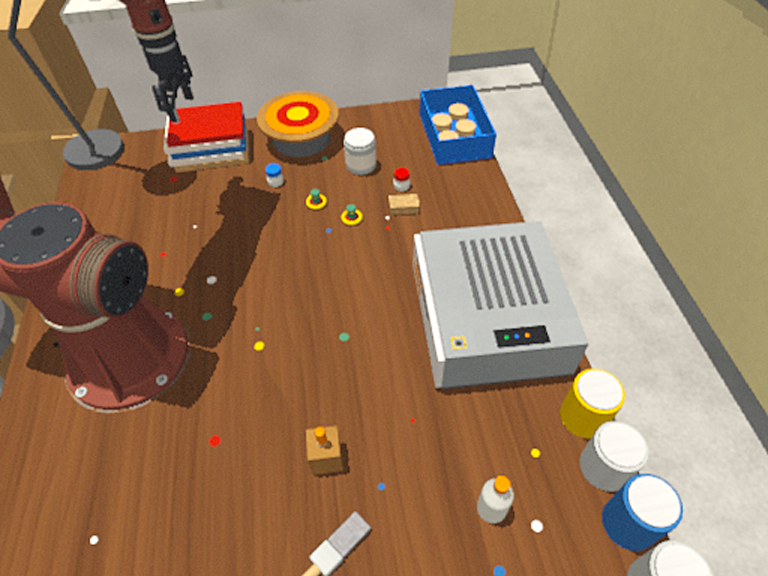

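View pics/a_wrist.png

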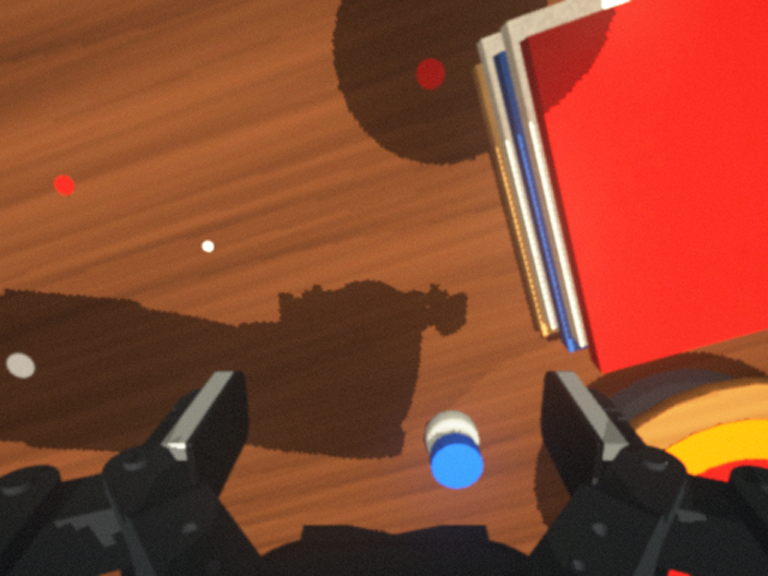

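The scene view shows the cabinet, its hole at (286,255), the pin stand at (356,190) and two wheels at (476,408) and (530,412), all at 1.5x. The side view agrees: stand (322,445), hole (458,342), wheels (316,199) and (352,214). I'll enlarge these.

```bash
python3 - <<'E'
from h import *
im,d,p=load('side'); 
A=cv2.resize(im[265:325,180:250],None,fx=5,fy=5,interpolation=cv2.INTER_CUBIC)
B=cv2.resize(im[205:265,275:345],None,fx=5,fy=5,interpolation=cv2.INTER_CUBIC)
C=cv2.resize(im[110:170,190:260],None,fx=5,fy=5,interpolation=cv2.INTER_CUBIC)
im2,d2,p2=load('scene')
D=cv2.resize(im2[250:310,300:370],None,fx=5,fy=5,interpolation=cv2.INTER_CUBIC)
cv2.imwrite('pics/b1.png',np.vstack([np.hstack([A,B]),np.hstack([C,D])])[:,:,::-1])
E
```

```text
(no output)
```

View pics/b1.png

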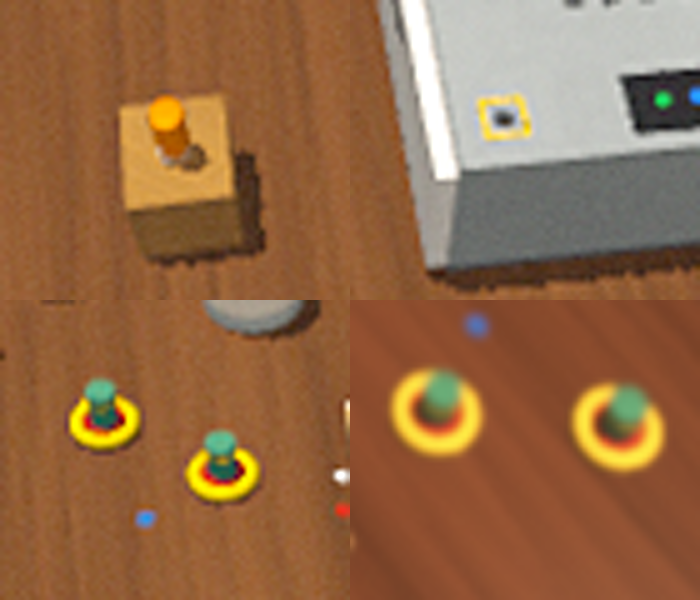

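```bash
python3 - <<'E'
from h import *
im,d,p=load('side'); s,ds,ps=load('scene')
# cv pixel offset: crop px c -> 5*(u+.5)-.5
for n,u,v,z in [('pintop',213.6-.4,285.6,.122),('hole',305.6,228.2,.125),('w1top',209.7,127.2,.04),('w2top',233.8,137.2,.04),('w1rim',210.4,133.8,.011),('w2rim',234.2,143.8,.011)]:
    print(n,onz(p,u,v,z).round(4),pix(p,d,u,v).round(4))
print('scene')
for n,u,v,z in [('w1top',355.2,271,.04),('w2top',318.2,267.5,.04),('w1rim',353.7,274.8,.011),('w2rim',317.2,271.8,.011),('hole',190.5,169.5,.125),('pintop',237.3,115.3,.122)]:
    print(n,onz(ps,u,v,z).round(4),pix(ps,ds,u,v).round(4))
# cabinet top points from depth, both cams
def cloud(p,d):
    v,u=np.mgrid[0:384,0:512]; K=np.array([[p['fx'],0,p['cx']],[0,p['fy'],p['cy']],[0,0,1.]])
    q=cv2.undistortPoints(np.stack([u,v],-1).reshape(-1,1,2).astype(float),K,np.array([p['k1'],0,0,0.]))[:,0]
    r=np.c_[q[:,0],-q[:,1],-np.ones(len(q))]@Rm(p).T
    return np.array(p['position'])+r*d.reshape(-1,1)
for nm,(pp,dd) in dict(side=(p,d),scene=(ps,ds)).items():
    P=cloud(pp,dd); m=(dd.reshape(-1)>0)&(abs(P[:,2]-.125)<.006)&(P[:,0]>.4)&(P[:,0]<.9)&(abs(P[:,1])<.5)
    Q=P[m]; r=cv2.minAreaRect(Q[:,:2].astype(np.float32)); print(nm,m.sum(),Q[:,2].mean(),r,cv2.boxPoints(r).round(4).tolist())
E
```

```text
pintop [ 0.3939 -0.2899  0.122 ] [ 0.394  -0.291   0.1245]
hole [ 0.6665 -0.1671  0.125 ] [ 0.6687 -0.1617  0.116 ]
w1top [0.4397 0.3917 0.04  ] [0.4397 0.3899 0.0416]
w2top [0.5234 0.3201 0.04  ] [0.5235 0.3219 0.0383]
w1rim [0.4385 0.386  0.011 ] [0.4386 0.3804 0.0162]
w2rim [0.5223 0.3146 0.011 ] [0.5218 0.3076 0.0179]
scene
w1top [0.4379 0.3894 0.04  ] [0.4371 0.3891 0.0384]
w2top [0.5204 0.3155 0.04  ] [0.5225 0.3168 0.045 ]
w1rim [0.436 0.39  0.011] [0.4471 0.3943 0.0336]
w2rim [0.52   0.3167 0.011 ] [0.5294 0.3225 0.0334]
hole [ 0.6647 -0.1689  0.125 ] [ 0.6629 -0.1733  0.1193]
pintop [ 0.3929 -0.2923  0.122 ] [ 0.3917 -0.2941  0.12  ]
side 7672 0.12454805320326065 ((0.7612297534942627, -0.188765287399292), (0.6220318078994751, 0.27751070261001587), 89.96760559082031) [[0.6223000288009644, -0.49970000982284546], [0.8998000025749207, -0.4999000132083893], [0.9002000093460083, 0.12219999730587006], [0.6226999759674072, 0.12229999899864197]]
scene 7290 0.12585523290841794 ((0.6635526418685913, -0.18122604489326477), (0.6102650165557861, 0.5112873315811157), 86.36396026611328) [[0.38909998536109924, -0.46950000524520874], [0.8992999792098999, -0.5019999742507935], [0.9380000233650208, 0.1071000024676323], [0.4277999997138977, 0.13950000703334808]]
```

```bash
cat >> h.py <<'E'
def cloud(p,d):
    v,u=np.mgrid[0:384,0:512]; K=np.array([[p['fx'],0,p['cx']],[0,p['fy'],p['cy']],[0,0,1.]])
    q=cv2.undistortPoints(np.stack([u,v],-1).reshape(-1,1,2).astype(float),K,np.array([p['k1'],0,0,0.]))[:,0]
    r=np.c_[q[:,0],-q[:,1],-np.ones(len(q))]@Rm(p).T
    return (np.array(p['position'])+r*d.reshape(-1,1)).reshape(384,512,3)
E
python3 - <<'E'
from h import *
for n in ('side','scene'):
    im,d,p=load(n); P=cloud(p,d)
    m=((d>0)&(abs(P[...,2]-.125)<.006)).astype(np.uint8); m=cv2.morphologyEx(m,cv2.MORPH_CLOSE,np.ones((5,5)))
    k,l,st,c=cv2.connectedComponentsWithStats(m)
    ok=[i for i in range(1,k) if st[i,4]>3000]
    for i in ok:
        cs,_=cv2.findContours((l==i).astype(np.uint8),0,2); c=max(cs,key=cv2.contourArea)
        W=np.array([onz(p,u,v,.125)[:2] for u,v in c[:,0]],np.float32)
        r=cv2.minAreaRect(W); print(n,st[i],r,cv2.boxPoints(r).round(4).tolist())
E
```

```text
side [ 277  148  116   92 7870] ((0.770313024520874, -0.046610161662101746), (0.3236810564994812, 0.2837734818458557), 86.46739196777344) [[0.6187000274658203, -0.19939999282360077], [0.9020000100135803, -0.21690000593662262], [0.9218999743461609, 0.10620000213384628], [0.638700008392334, 0.12370000034570694]]
scene [ 119  161  129  117 8177] ((0.7729972004890442, -0.04226246476173401), (0.3237944543361664, 0.2783622443675995), 86.51610565185547) [[0.6241999864578247, -0.19539999961853027], [0.9021000266075134, -0.21230000257492065], [0.9218000173568726, 0.11089999973773956], [0.6438999772071838, 0.12780000269412994]]
```

```bash
python3 -m creep '{"fingers":[85,85,85,85,85,85,85,85,85,85],"dp":[[35,-18,0],[70,-36,0],[105,-54,0],[140,-72,0],[175,-90,0],[210,-108,0],[245,-126,0],[280,-144,0],[300,-150,0],[300,-150,0]],"turn":[2,4,6,8,10,12,14.3,14.3,14.3,14.3]}'
python3 - <<'E'
from h import *
im,d,p=shot('wrist','c_w.png',scale=1.5); print(p); o=env.get_obs(); print(o['tcp_pos'],np.degrees(o['tool_rot']))
E
```

```text
time: 0.98
tcp_pos: [0.4642, 0.3479, 0.404]
tool_rot: [-3.141, 0.001, 3.076]
wrist_force: [-0.6, -0.7, 0.1]
width: 0.085
{'fx': 333.2993224485762, 'fy': 333.2993224485762, 'cx': 262.6518725748316, 'cy': 189.47852885453412, 'k1': 0.02354858333855652, 'position': array([0.39058046, 0.35265473, 0.37312922]), 'attitude': array([-2.95644224e-01,  1.37584219e-03,  1.50600057e+00])}
[0.46225723 0.34873962 0.40402189] [-1.79976125e+02 -2.96721473e-02  1.76310238e+02]
```

View pics/c_w.png

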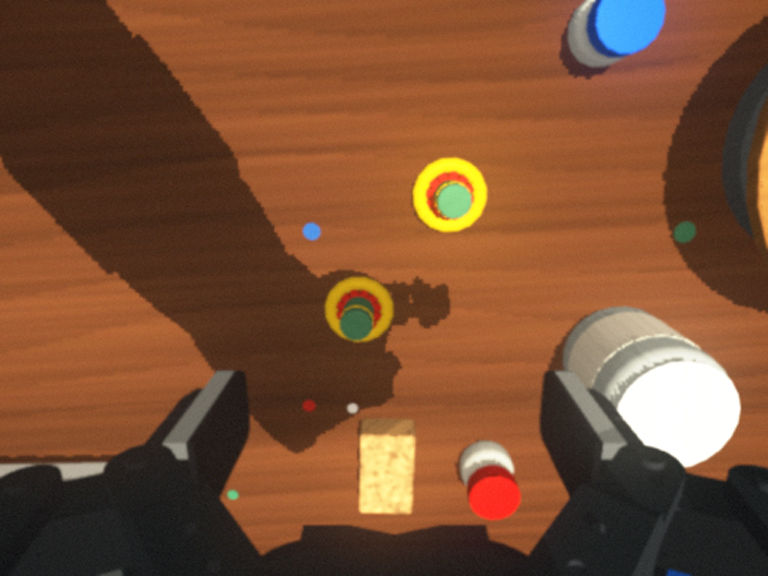

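The wrist view shows two wheels with nave tops at (454,201) and (356,322), the sander at (386,470), and the pots and tin to the right. I'll measure these and go on to the pin.

```bash
python3 - <<'E'
from h import *
im,d,p=load('wrist')
for u,v,z in [(454,201,.04),(356,322,.04),(450,194,.011),(359.5,309,.011)]:
    u=(u+.5)/1.5-.5;v=(v+.5)/1.5-.5
    print(onz(p,u,v,z).round(4),pix(p,d,u,v).round(4))
E
python3 -m creep '{"fingers":[85,85,85,85,85,85,85,85,85,85],"dp":[[10,-40,5],[15,-80,8],[20,-120,8],[20,-160,8],[20,-200,8],[20,-240,8],[20,-280,8],[20,-320,8],[20,-360,8],[15,-400,8]],"turn":[0,0,0,0,0,0,0,0,0,0]}'
python3 -m creep '{"fingers":[85,85,85,85,85,85,85,85,85,85],"dp":[[-10,-40,0],[-20,-80,0],[-30,-120,0],[-40,-155,0],[-50,-190,0],[-60,-220,0],[-75,-240,-8],[-85,-240,-8],[-85,-240,-8],[-85,-240,-8]],"turn":[0,0,0,0,0,0,0,0,0,0]}'
python3 - <<'E'
from h import *
im,d,p=shot('wrist','d_w.png',scale=1.5); o=env.get_obs(); print(o['tcp_pos'],np.degrees(o['tool_rot']))
E
```

```text
[0.4367 0.3889 0.04  ] [0.4369 0.3891 0.0382]
[0.518  0.3166 0.04  ] [0.5174 0.3168 0.0414]
[0.4355 0.3893 0.011 ] [0.4318 0.3862 0.0413]
[0.5186 0.3171 0.011 ] [0.5087 0.3198 0.039 ]
time: 1.87
tcp_pos: [0.475, -0.0509, 0.4128]
tool_rot: [3.141, 0.0, 3.082]
wrist_force: [0.7, 0.5, 0.9]
width: 0.0852
time: 2.7
tcp_pos: [0.3904, -0.289, 0.4048]
tool_rot: [3.141, -0.0, 3.08]
wrist_force: [0.3, -0.3, -0.2]
width: 0.0852
[ 0.39089574 -0.28891463  0.40497099] [1.79980340e+02 2.23180404e-02 1.76546346e+02]
```

View pics/d_w.png

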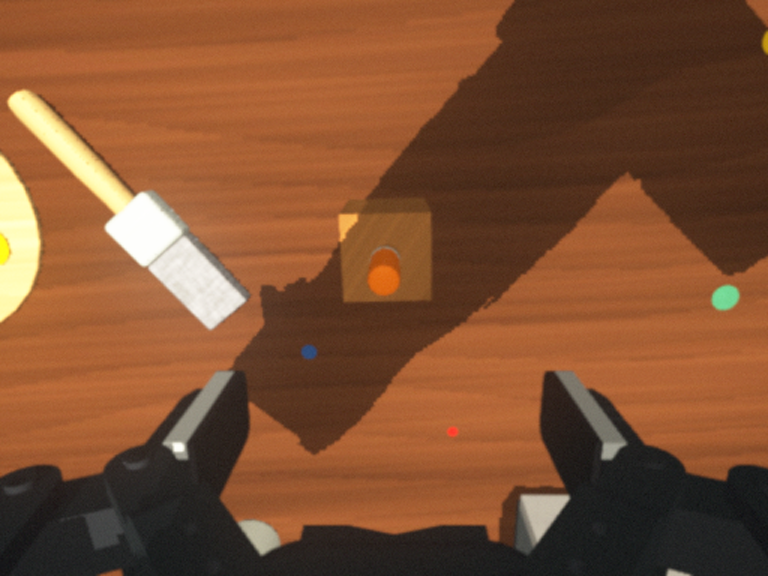

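The handle top is at (384,281). The stand top's corners are about (340,213), (431,211), (432,300) and (344,302).

```bash
python3 - <<'E'
from h import *
im,d,p=load('wrist')
for u,v,z in [(384,281,.122),(340,213,.072),(431,211,.072),(432,300,.072),(344,302,.072),(386,256.5,.072)]:
    u=(u+.5)/1.5-.5;v=(v+.5)/1.5-.5
    print(onz(p,u,v,z).round(4),pix(p,d,u,v).round(4))
save(im,'d2.png',(215,120,305,215),6)
E
```

```text
[ 0.3908 -0.2944  0.122 ] [ 0.3907 -0.2944  0.1225]
[ 0.3611 -0.3201  0.072 ] [ 0.3616 -0.3204  0.0687]
[ 0.3633 -0.2651  0.072 ] [ 0.3745 -0.2604 -0.0013]
[ 0.42   -0.2667  0.072 ] [ 4.446e-01 -2.624e-01 -2.000e-04]
[ 0.4179 -0.3228  0.072 ] [ 0.4178 -0.3227  0.0723]
[ 0.3898 -0.2941  0.072 ] [ 0.382  -0.293   0.1042]
```

View pics/d2.png

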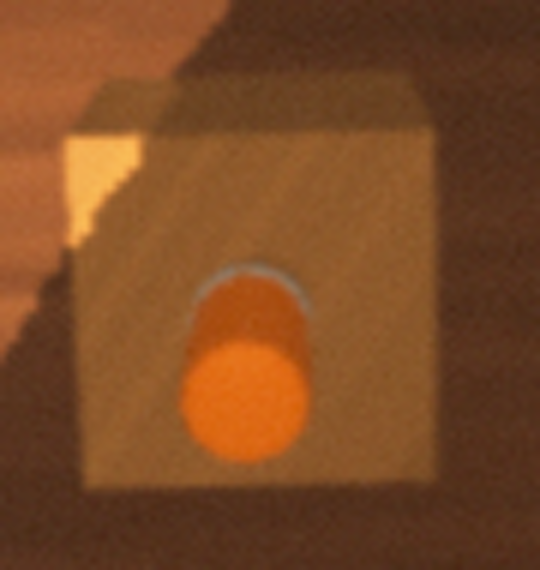

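```bash
python3 -m creep '{"fingers":[60,60,60,60,60,60,60,60,60,60],"dp":[[0,-5,-15],[0,-5.5,-35],[0,-5.5,-55],[0,-5.5,-75],[0,-5.5,-95],[0,-5.5,-115],[0,-5.5,-135],[0,-5.5,-146],[0,-5.5,-149],[0,-5.5,-149]],"turn":[0,0,0,0,0,0,0,0,0,0]}'
python3 - <<'E'
from h import *
im,d,p=shot('wrist','e_w.png',scale=1.5); o=env.get_obs(); print(o['tcp_pos'],np.degrees(o['tool_rot']))
E
```

```text
time: 3.58
tcp_pos: [0.3911, -0.2946, 0.2553]
tool_rot: [3.141, -0.001, 3.082]
wrist_force: [0.2, 0.6, 0.1]
width: 0.0602
[ 0.39123226 -0.29499868  0.25609506] [-1.79999228e+02  1.35103653e-02  1.76575315e+02]
```

View pics/e_w.png

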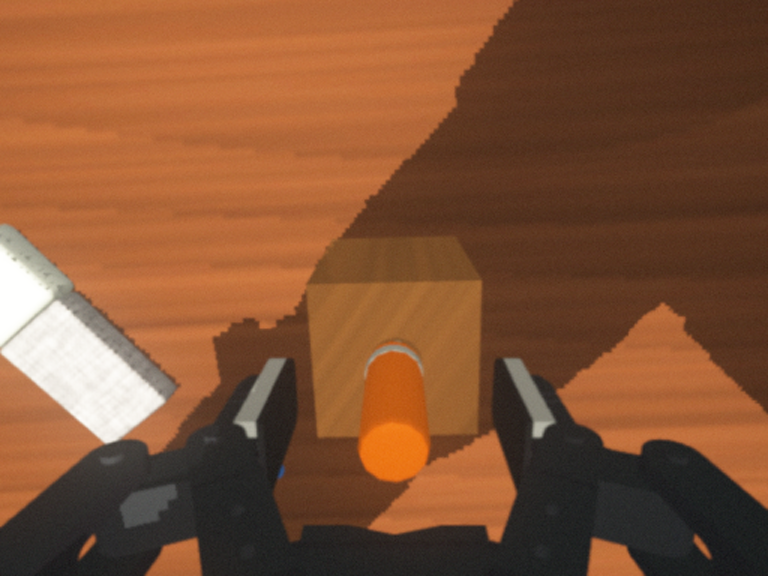

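The pin is centred between the pads, so I'll grip it and lift.

```bash
python3 -m creep '{"fingers":[40,20,10,10,10,10,10,10,10,10],"dp":[[0,0,0],[0,0,0],[0,0,0],[0,0,0],[0,0,0],[0,0,0],[0,0,0],[0,0,0],[0,0,0],[0,0,0]],"turn":[0,0,0,0,0,0,0,0,0,0]}'
python3 -m creep '{"fingers":[10,10,10,10,10,10,10,10,10,10],"dp":[[0,0,5],[0,0,20],[0,0,40],[0,0,60],[0,0,80],[0,0,100],[0,0,120],[0,0,135],[0,0,135],[0,0,135]],"turn":[0,0,0,0,0,0,0,0,0,0]}'
python3 - <<'E'
from h import *
im,d,p=shot('wrist','f_w.png',scale=1.5); o=env.get_obs(); print(o['tcp_pos'],np.degrees(o['tool_rot']),o['width'])
E
```

```text
time: 4.47
tcp_pos: [0.3908, -0.2958, 0.2564]
tool_rot: [-3.141, 0.001, 3.08]
wrist_force: [0.1, 1.7, 6.4]
width: 0.0168
time: 5.3
tcp_pos: [0.3906, -0.2958, 0.3913]
tool_rot: [-3.141, 0.001, 3.08]
wrist_force: [-0.8, 0.0, -0.9]
width: 0.0166
[ 0.39037431 -0.29555912  0.39038685] [ 1.79995338e+02 -9.69405522e-03  1.76485926e+02] 0.016932120197195408
```

View pics/f_w.png

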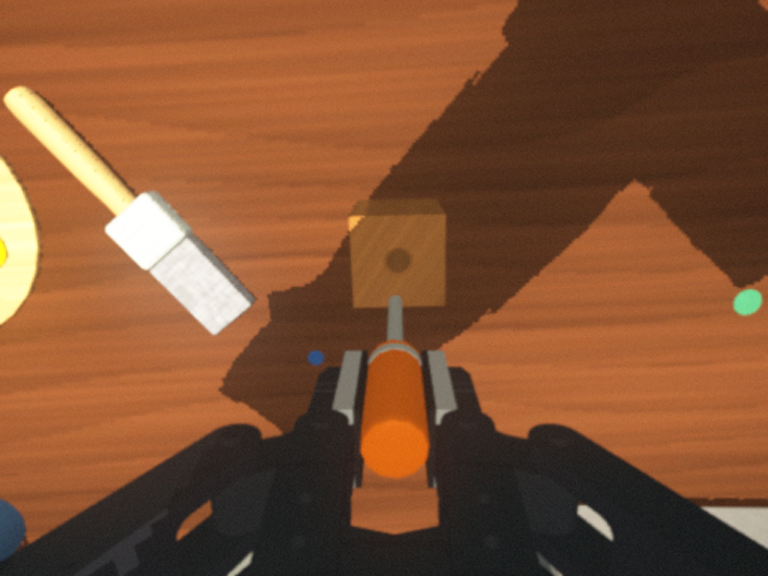

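The pin is held. The shank tip is at (395,298) and the stand's hole at (398,259).

```bash
python3 - <<'E'
from h import *
im,d,p=load('wrist')
for u,v,z in [(398,259,.072),(395,299,.1414),(394.5,451,.256)]:
    u=(u+.5)/1.5-.5;v=(v+.5)/1.5-.5
    print(onz(p,u,v,z).round(4),pix(p,d,u,v).round(4))
save(im,'f2.png',(220,130,310,240),5)
E
python3 -m creep '{"fingers":[10,10,10,10,10,10,10,10,10,10],"dp":[[25,10,0],[50,20,0],[75,30,0],[100,40,0],[125,50,0],[150,65,0],[170,80,0],[190,95,0],[200,100,0],[200,100,0]],"turn":[0,0,0,0,0,0,0,0,0,0]}'
python3 - <<'E'
from h import *
im,d,p=shot('wrist','g_w.png',scale=1.5); o=env.get_obs(); print(o['tcp_pos'],np.degrees(o['tool_rot']),o['width'])
E
```

```text
[ 0.389 -0.294  0.072] [ 0.3985 -0.2944  0.034 ]
[ 0.3905 -0.2959  0.1414] [ 0.3874 -0.2957  0.1507]
[ 0.3908 -0.296   0.256 ] [ 0.39   -0.2959  0.2571]
time: 6.18
tcp_pos: [0.5919, -0.194, 0.3887]
tool_rot: [3.14, -0.002, 3.083]
wrist_force: [-1.3, 0.2, -0.5]
width: 0.0165
[ 0.59091002 -0.19484721  0.3888927 ] [ 1.79952163e+02 -1.38890710e-01  1.76587691e+02] 0.01648756656128185
```

View pics/f2.png

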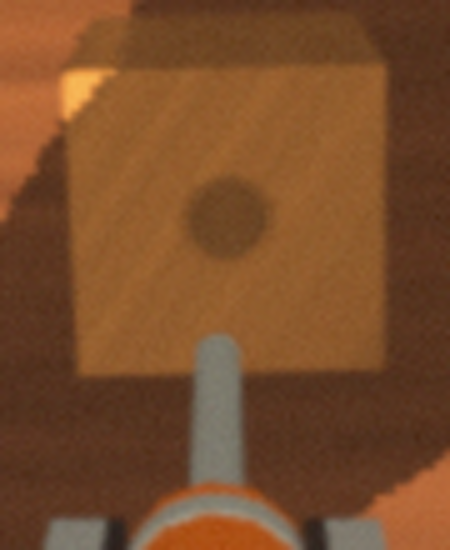

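View pics/g_w.png

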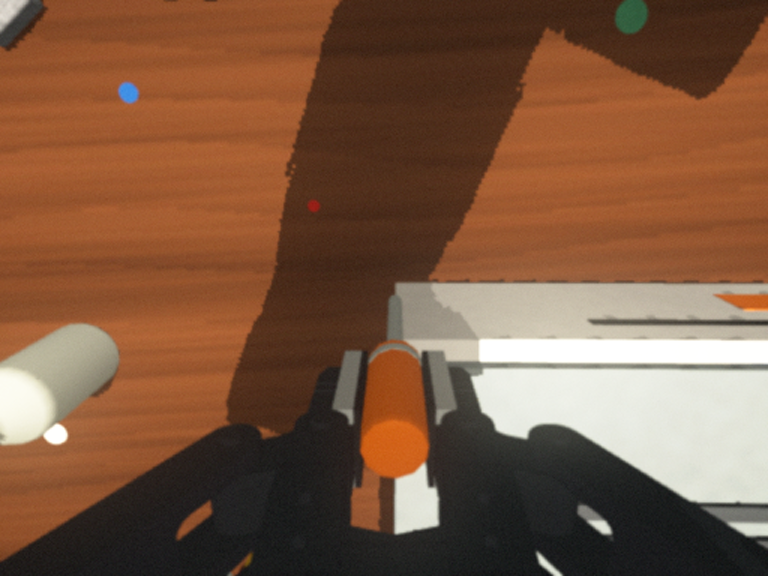

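```bash
python3 -m creep '{"fingers":[10,10,10,10,10,10,10,10,10,10],"dp":[[15,5,0],[30,10,0],[45,15,0],[60,20,0],[70,25,0],[75,27,0],[75,27,0],[75,27,0],[75,27,0],[75,27,0]],"turn":[0,0,0,0,0,0,0,0,0,0]}'
python3 - <<'E'
from h import *
im,d,p=shot('wrist','h_w.png',scale=1.5); o=env.get_obs(); print(o['tcp_pos'],np.degrees(o['tool_rot']),o['width'])
save(im,'h2.png',(220,130,310,240),5)
E
```

```text
time: 7.07
tcp_pos: [0.6649, -0.1691, 0.3908]
tool_rot: [-3.142, -0.0, 3.08]
wrist_force: [0.5, -0.1, 0.3]
width: 0.0166
[ 0.66497943 -0.16910062  0.3908987 ] [-1.79994131e+02 -8.94250095e-03  1.76456637e+02] 0.0167712626964298
```

View pics/h2.png

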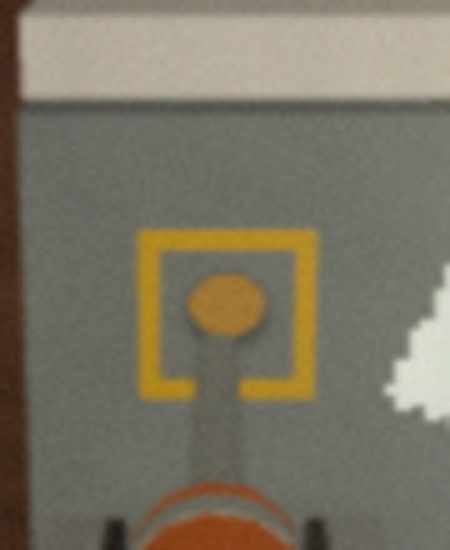

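View pics/h_w.png

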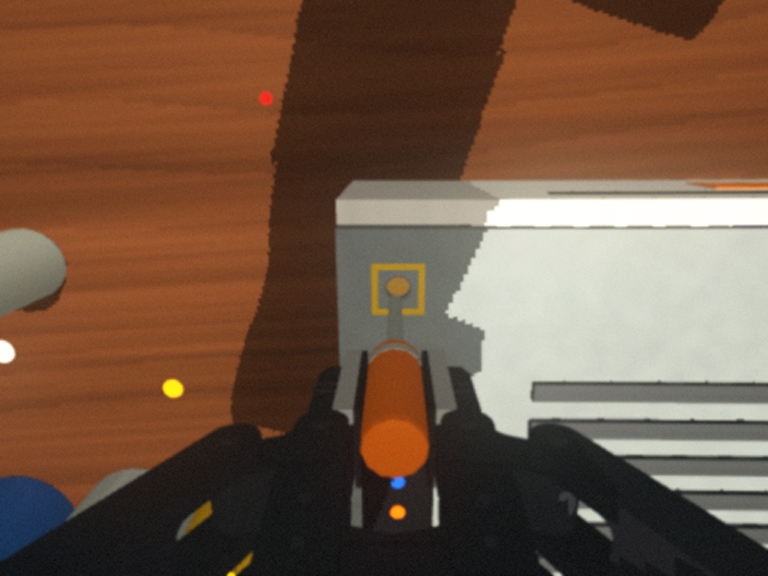

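The square's centre is at crop (227.5,313), which is wrist pixel (265,192). The orange catch pad shows through the hole. I'll compute the offset from the tip axis.

```bash
python3 - <<'E'
from h import *
im,d,p=load('wrist'); o=env.get_obs(); t=o['tcp_pos']
q=[]
for cx,cy in [(137.5,229),(318.5,229),(317,400),(138,400),(227.5,313)]:
    u=220+(cx+.5)/5-.5; v=130+(cy+.5)/5-.5
    X=onz(p,u,v,.125); q.append(X); print(X.round(4))
print('mean corners',np.mean(q[:4],0).round(4),'tcp',t.round(4))
# tip: ray to crop (217,337) at tip z
u=220+217.5/5-.5; v=130+337.5/5-.5
T=onz(p,u,v,t[2]-.249); print('tip',T.round(4), 'move',((np.mean(q[:4],0)-T)*1e3).round(1))
E
```

```text
[ 0.6509 -0.1799  0.125 ]
[ 0.6525 -0.1536  0.125 ]
[ 0.679  -0.1549  0.125 ]
[ 0.6774 -0.1818  0.125 ]
[ 0.6645 -0.1675  0.125 ]
mean corners [ 0.665  -0.1675  0.125 ] tcp [ 0.665  -0.1691  0.3909]
tip [ 0.6626 -0.169   0.1419] move [  2.3   1.4 -16.9]
```

```bash
python3 -m creep '{"fingers":[10,10,10,10,10,10,10,10,10,10],"dp":[[0,1,-3],[0,1.7,-6],[0,1.7,-9],[0,1.7,-12],[0,1.7,-13],[0,1.7,-13],[0,1.7,-13],[0,1.7,-13],[0,1.7,-13],[0,1.7,-13]],"turn":[0,0,0,0,0,0,0,0,0,0]}'
python3 - <<'E'
from h import *
im,d,p=shot('wrist'); o=env.get_obs(); print(o['tcp_pos'],np.degrees(o['tool_rot']),o['width'])
save(im,'i2.png',(220,130,310,240),5)
E
```

```text
time: 7.95
tcp_pos: [0.6656, -0.167, 0.3779]
tool_rot: [-3.142, 0.0, 3.08]
wrist_force: [0.9, 0.3, -1.0]
width: 0.0163
[ 0.66558794 -0.16699108  0.37783701] [-1.79995210e+02  1.36546375e-02  1.76490039e+02] 0.01660394452896879
```

View pics/i2.png

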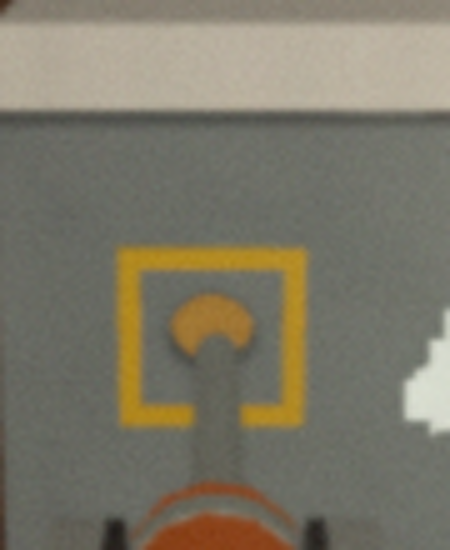

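```bash
python3 -m creep '{"fingers":[10,10,10,10,10,10,10,10,10,10],"dp":[[0,-0.4,-2],[0,-0.4,-5],[0,-0.4,-8],[0,-0.4,-11],[0,-0.4,-14],[0,-0.4,-17],[0,-0.4,-20],[0,-0.4,-23],[0,-0.4,-26],[0,-0.4,-26]],"turn":[0,0,0,0,0,0,0,0,0,0]}'
python3 -c "
from h import *
for i in range(2):
  shot('side','j%d.png'%i,(230,130,420,290),4); o=env.get_obs(); print(o['tcp_pos'],o['wrist_force'])"
```

```text
time: 8.83
tcp_pos: [0.6654, -0.1673, 0.3509]
tool_rot: [3.141, -0.001, 3.08]
wrist_force: [-0.0, 0.8, -1.1]
width: 0.0166
[ 0.66543516 -0.16733627  0.35128615] [-0.22516682 -0.43897585 -1.62171349]
[ 0.66551341 -0.16732419  0.35156445] [ 0.13334445 -0.55329372  0.11922325]
```

View pics/j1.png

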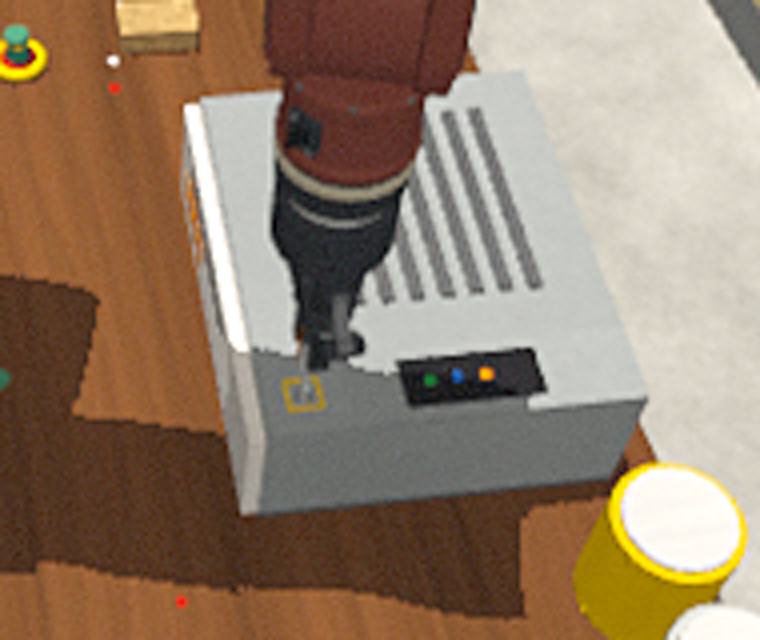

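The side view shows the shank in the hole with no side load. Now I'll press the catch.

```bash
python3 -m creep '{"fingers":[10,10,10,10,10,10,10,10,10,10],"dp":[[0,0,-3],[0,0,-6],[0,0,-9],[0,0,-12],[0,0,-15],[0,0,-18],[0,0,-20],[0,0,-20],[0,0,-20],[0,0,-20]],"turn":[0,0,0,0,0,0,0,0,0,0]}'
python3 -c "
from h import *
shot('side','k0.png',(180,130,420,310),3); o=env.get_obs(); print(o['tcp_pos'],o['wrist_force'])"
```

```text
time: 9.77
tcp_pos: [0.6657, -0.1674, 0.332]
tool_rot: [-3.141, 0.001, 3.08]
wrist_force: [-0.3, -1.0, 4.0]
width: 0.0167
[ 0.66566584 -0.16739776  0.33202464] [ 0.70460728 -0.34089601  4.61333041]
```

View pics/k0.png

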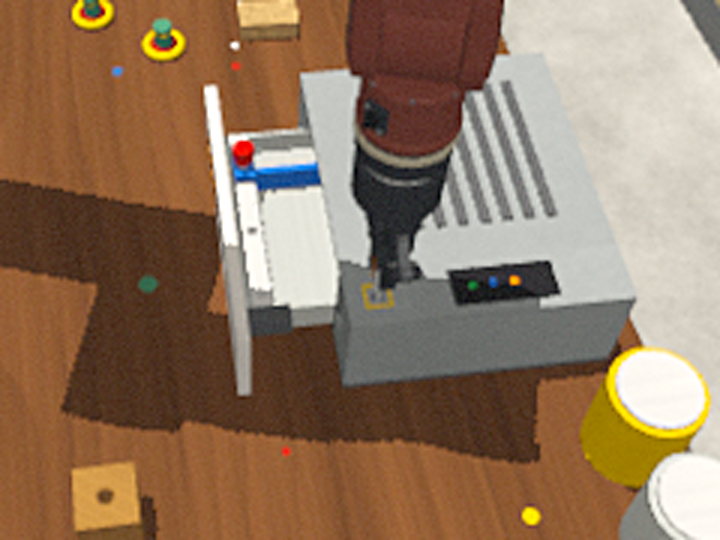

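The drawer is springing out. I'll raise the pin and return it to the stand.

```bash
python3 -m creep '{"fingers":[10,10,10,10,10,10,10,10,10,10],"dp":[[0,0,10],[0,0,25],[0,0,40],[0,0,55],[0,0,68],[-20,-9,76],[-50,-23,80],[-80,-37,80],[-115,-53,80],[-150,-70,80]],"turn":[0,0,0,0,0,0,0,0,0,0]}'
python3 -m creep '{"fingers":[10,10,10,10,10,10,10,10,10,10],"dp":[[-30,-14,-5],[-60,-28,-10],[-90,-42,-15],[-110,-52,-20],[-122,-57,-22],[-125,-58,-22],[-125,-58,-22],[-125,-58,-22],[-125,-58,-22],[-125,-58,-22]],"turn":[0,0,0,0,0,0,0,0,0,0]}'
python3 - <<'E'
from h import *
im,d,p=shot('wrist','l_w.png',scale=1.5); o=env.get_obs(); print(o['tcp_pos'],np.degrees(o['tool_rot']),o['width'])
save(im,'l2.png',(220,130,310,240),5)
shot('side','l_s.png',scale=1.5)
E
```

```text
time: 10.65
tcp_pos: [0.5139, -0.2373, 0.4118]
tool_rot: [3.141, -0.001, 3.081]
wrist_force: [0.1, -0.8, -0.3]
width: 0.0168
time: 11.48
tcp_pos: [0.3915, -0.295, 0.3898]
tool_rot: [3.142, 0.0, 3.082]
wrist_force: [0.8, 0.2, -0.6]
width: 0.0166
[ 0.39132878 -0.29496872  0.3897182 ] [1.79995378e+02 6.72862881e-03 1.76568812e+02] 0.01656328547566936
```

View pics/l2.png

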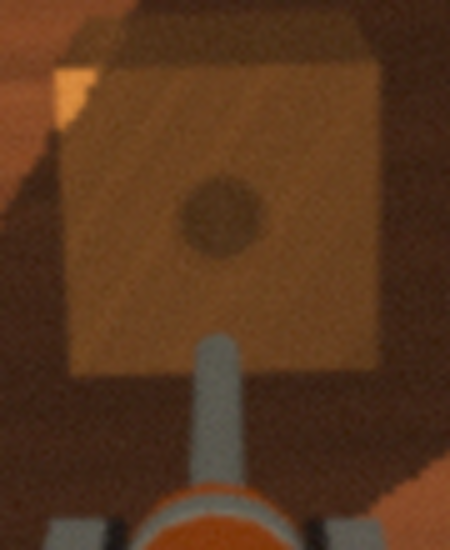

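View pics/l_s.png

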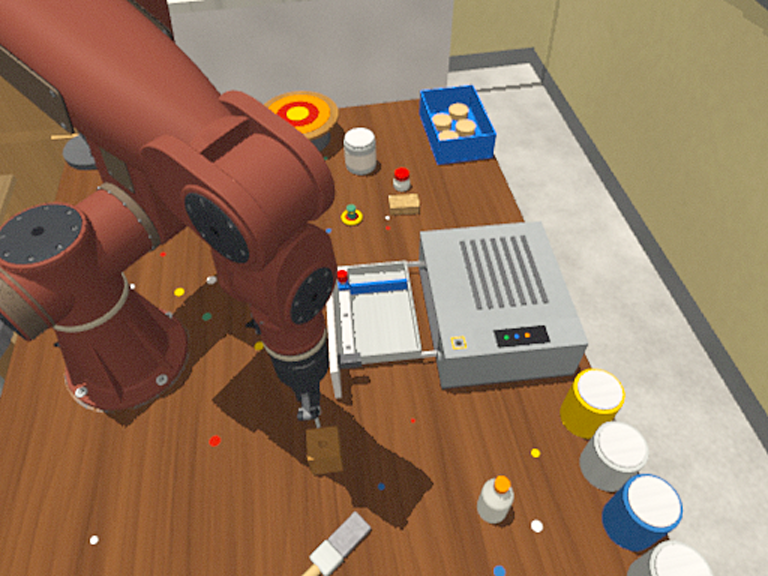

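Tip and hole line up in the crop and the drawer is fully out. I'll lower the pin into the stand.

```bash
python3 -m creep '{"fingers":[10,10,10,10,10,10,10,10,10,10],"dp":[[-0.8,0.5,-15],[-0.8,0.5,-35],[-0.8,0.5,-55],[-0.8,0.5,-70],[-0.8,0.5,-85],[-0.8,0.5,-100],[-0.8,0.5,-115],[-0.8,0.5,-126],[-0.8,0.5,-132],[-0.8,0.5,-132]],"turn":[0,0,0,0,0,0,0,0,0,0]}'
python3 -m creep '{"fingers":[10,10,20,30,45,60,60,60,60,60],"dp":[[0,0,0],[0,0,0],[0,0,0],[0,0,0],[0,0,0],[0,0,0],[0,0,0],[0,0,0],[0,0,0],[0,0,0]],"turn":[0,0,0,0,0,0,0,0,0,0]}'
python3 - <<'E'
from h import *
im,d,p=shot('wrist','m_w.png',scale=1.5); o=env.get_obs(); print(o['tcp_pos'],np.degrees(o['tool_rot']),o['width'])
E
```

```text
time: 12.42
tcp_pos: [0.3899, -0.2945, 0.257]
tool_rot: [3.141, -0.001, 3.081]
wrist_force: [0.9, -0.6, 0.2]
width: 0.0165
time: 13.25
tcp_pos: [0.3897, -0.2949, 0.2577]
tool_rot: [-3.142, 0.0, 3.08]
wrist_force: [-0.0, -0.9, 0.3]
width: 0.0602
[ 0.3897431  -0.29484811  0.25769123] [ 1.79998905e+02 -1.60898676e-03  1.76490623e+02] 0.0602979262250409
```

View pics/m_w.png

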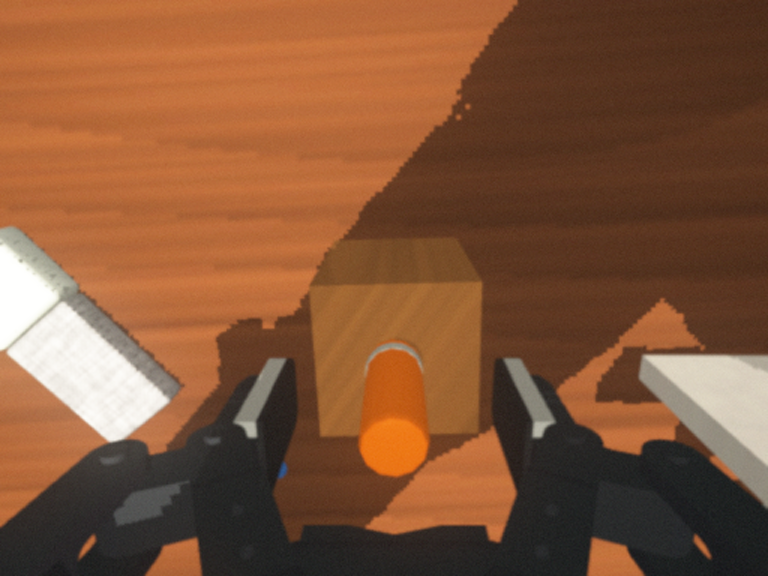

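The pin stands upright again. I'll lift off and look into the drawer.

```bash
python3 -m creep '{"fingers":[60,60,60,60,60,60,60,60,60,60],"dp":[[0,0,20],[0,0,45],[0,0,70],[0,0,95],[0,10,120],[5,40,140],[10,75,150],[20,110,155],[25,140,155],[30,170,155]],"turn":[0,0,0,0,0,0,0,0,0,0]}'
python3 -m creep '{"fingers":[60,60,60,60,60,60,60,60,60,60],"dp":[[10,35,5],[20,70,10],[30,100,10],[40,120,10],[50,130,10],[50,135,10],[50,135,10],[50,135,10],[50,135,10],[50,135,10]],"turn":[0,0,0,0,0,0,0,0,0,0]}'
python3 - <<'E'
from h import *
im,d,p=shot('wrist','n_w.png',scale=1.5); o=env.get_obs(); print(o['tcp_pos'],np.degrees(o['tool_rot']),o['width'])
E
```

```text
time: 14.13
tcp_pos: [0.4198, -0.1234, 0.4133]
tool_rot: [-3.141, 0.001, 3.08]
wrist_force: [0.7, 0.3, -1.0]
width: 0.0601
time: 14.97
tcp_pos: [0.4695, 0.0092, 0.4227]
tool_rot: [-3.141, -0.0, 3.079]
wrist_force: [0.6, -0.1, 0.6]
width: 0.0599
[0.46951605 0.00927923 0.42275246] [-1.79992078e+02 -1.97524621e-03  1.76409865e+02] 0.059923560502755435
```

View pics/n_w.png

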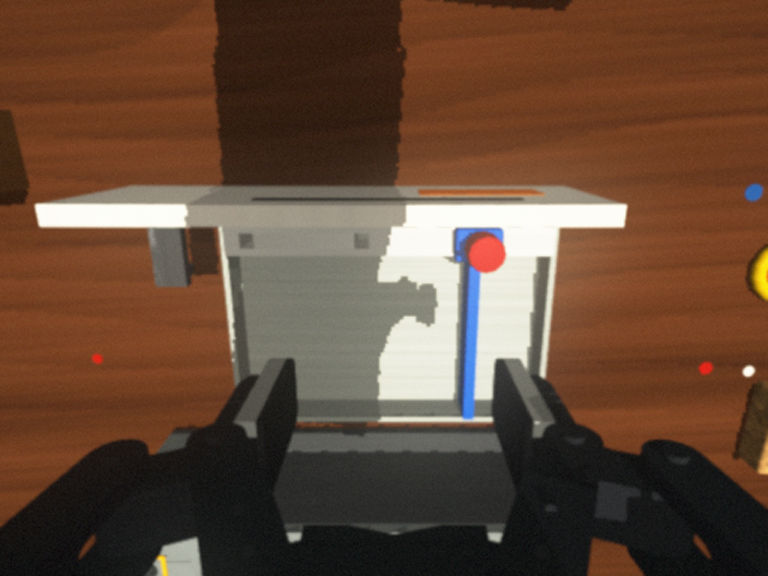

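The knob top is at (487,253), the middle hole at (362,241) and the third hole at (247,241). The plate's top edge runs from (37,205) to (626,227).

```bash
python3 - <<'E'
from h import *
im,d,p=load('wrist'); P=cloud(p,d)
def q(u,v): return (u+.5)/1.5-.5,(v+.5)/1.5-.5
for n,u,v in [('knob',487,253),('h2',362,241),('h3',247,241),('rail',420,241),('plateL',600,216),('plateR',70,216),('floor',430,350),('floor2',300,330),('leftwall',550,330),('fence',470,350),('backwall',400,418)]:
    a,b=q(u,v); w=P[int(b)-1:int(b)+2,int(a)-1:int(a)+2].reshape(-1,3); print(n,np.median(w,0).round(4))
for n,u,v,z in [('plate fl',626,205,.125),('plate fr',37,205,.125),('plate bl',626,227,.125),('plate br',40,227,.125)]:
    print(n,onz(p,*q(u,v),z).round(4))
E
```

```text
knob [0.4688 0.0651 0.0942]
h2 [ 0.4713 -0.0158  0.0215]
h3 [ 0.4642 -0.0992  0.0325]
rail [0.468  0.026  0.0502]
plateL [0.4457 0.1223 0.1185]
plateR [ 0.4283 -0.1659  0.118 ]
floor [0.5662 0.0313 0.0177]
floor2 [ 0.5414 -0.0723  0.019 ]
leftwall [5.597e-01 1.333e-01 5.000e-04]
fence [0.553  0.0598 0.0503]
backwall [0.6103 0.004  0.0443]
plate fl [0.4403 0.1336 0.125 ]
plate fr [ 0.4213 -0.1765  0.125 ]
plate bl [0.4521 0.1345 0.125 ]
plate br [ 0.4329 -0.1781  0.125 ]
```

```bash
python3 - <<'E'
from h import *
im,d,p=load('wrist')
def q(u,v): return (u+.5)/1.5-.5,(v+.5)/1.5-.5
for n,u,v,z in [('plate fl',626,204.5,.118),('plate fr',36.5,204.5,.118),('plate bl',626,227,.118),('plate br',40,227,.118),('knob',487,253,.094),('h2',362,241,.050),('h3',247,241,.050),('lw in',547,330,.045),('lw out',557,228,.045),('bw in R',240,418,.045),('bw in L',546,414,.045)]:
    print(n,onz(p,*q(u,v),z).round(4))
save(im,'n2.png',(225,130,385,285),5)
E
```

```text
plate fl [0.4412 0.1367 0.118 ]
plate fr [ 0.4217 -0.1817  0.118 ]
plate bl [0.4536 0.1376 0.118 ]
plate br [ 0.4339 -0.1832  0.118 ]
knob [0.4694 0.0656 0.094 ]
h2 [ 0.4663 -0.0135  0.05  ]
h3 [ 0.4614 -0.0932  0.05  ]
lw in [0.5431 0.1181 0.045 ]
lw out [0.4666 0.123  0.045 ]
bw in R [ 0.6028 -0.1209  0.045 ]
bw in L [0.614 0.119 0.045]
```

View pics/n2.png

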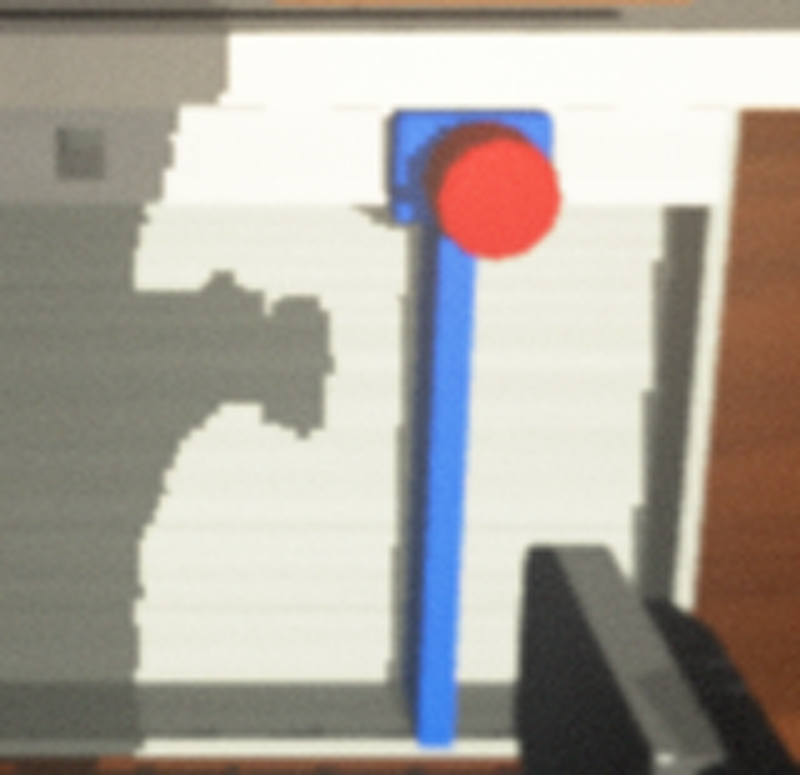

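Knob at (0.469, 0.0655) with its top at z 0.094. Hole2 is 79 mm away along the rail, against 80 expected. I'll descend on the knob.

```bash
python3 -m creep '{"fingers":[60,60,60,60,60,60,60,60,60,60],"dp":[[0,25,-10],[0,50,-25],[0,56,-50],[0,56,-75],[0,56,-100],[0,56,-120],[0,56,-140],[0,56,-155],[0,56,-160],[0,56,-160]],"turn":[0,0,0,0,0,0,0,0,0,0]}'
python3 - <<'E'
from h import *
im,d,p=shot('wrist','o_w.png',scale=1.5); o=env.get_obs(); print(o['tcp_pos'],np.degrees(o['tool_rot']),o['width'])
E
```

```text
time: 15.85
tcp_pos: [0.4692, 0.0657, 0.2619]
tool_rot: [-3.141, -0.002, 3.08]
wrist_force: [0.3, 0.1, 0.5]
width: 0.0599
[0.46970591 0.06576999 0.26280044] [-1.79996056e+02 -3.57665888e-02  1.76453256e+02] 0.0602491299974469
```

View pics/o_w.png

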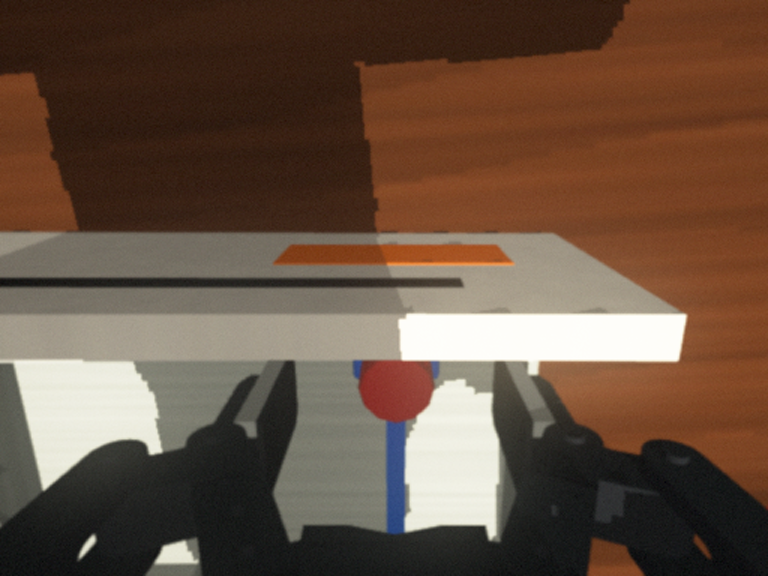

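The knob (396,383) is centred between the pads, which clear the plate. I'll descend and grip.

```bash
python3 -c "
from h import *
im,d,p=load('wrist'); print(onz(p,263.7,255,.094))"
python3 -m creep '{"fingers":[60,60,60,60,60,60,60,60,60,60],"dp":[[0,0,-5],[0,0,-10],[0,0,-15],[0,0,-18],[0,0,-19.5],[0,0,-19.5],[0,0,-19.5],[0,0,-19.5],[0,0,-19.5],[0,0,-19.5]],"turn":[0,0,0,0,0,0,0,0,0,0]}'
python3 -m creep '{"fingers":[40,25,15,15,15,15,15,15,15,15],"dp":[[0,0,0],[0,0,0],[0,0,0],[0,0,0],[0,0,0],[0,0,0],[0,0,0],[0,0,0],[0,0,0],[0,0,0]],"turn":[0,0,0,0,0,0,0,0,0,0]}'
```

```text
[0.46789856 0.06611989 0.094     ]
time: 16.73
tcp_pos: [0.4698, 0.0661, 0.2434]
tool_rot: [-3.142, 0.0, 3.08]
wrist_force: [-0.2, -0.6, 0.5]
width: 0.0599
time: 17.57
tcp_pos: [0.4698, 0.0662, 0.2434]
tool_rot: [3.142, 0.0, 3.08]
wrist_force: [-1.3, -0.4, 5.9]
width: 0.0218
```

```bash
python3 -m creep '{"fingers":[15,15,15,15,15,15,15,15,15,15],"dp":[[0,0,2],[0,0,5],[0,0,8],[0,0,10],[0,0,11],[0,0,11],[0,0,11],[0,0,11],[0,0,11],[0,0,11]],"turn":[0,0,0,0,0,0,0,0,0,0]}'
python3 - <<'E'
from h import *
im,d,p=shot('wrist','p_w.png',scale=1.5); o=env.get_obs(); print(o['tcp_pos'],o['wrist_force'],o['width'])
E
```

```text
time: 18.4
tcp_pos: [0.4697, 0.0661, 0.2541]
tool_rot: [3.142, -0.0, 3.08]
wrist_force: [2.5, -0.3, -7.1]
width: 0.0221
[0.46968899 0.06615946 0.25411167] [ 1.7666413  -0.37136955 -9.33700729] 0.022023100521519477
```

View pics/p_w.png

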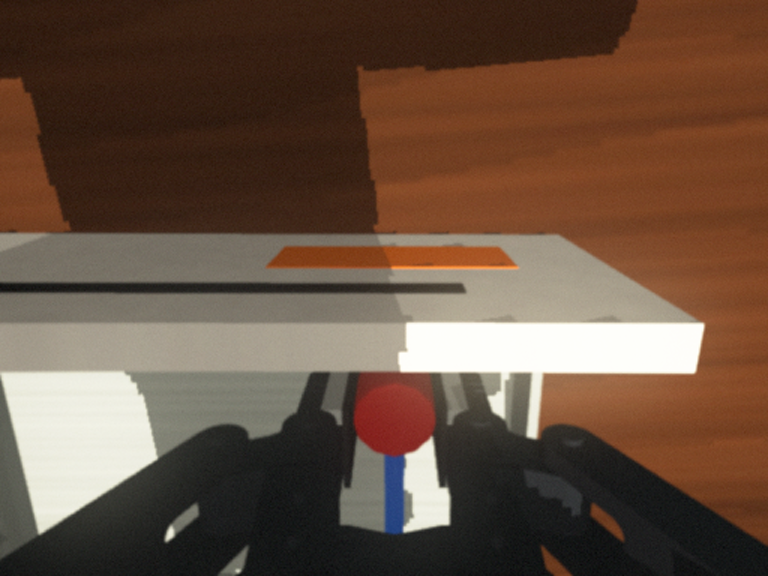

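The wrist reads about 8 N, so the plunger is lifted. I'll carry it 80 mm to the right along the cabinet's axis.

```bash
python3 -m creep '{"fingers":[15,15,15,15,15,15,15,15,15,15],"dp":[[-0.4,-6,0],[-1,-16,0],[-1.7,-28,0],[-2.5,-40,0],[-3.2,-52,0],[-3.9,-63,0],[-4.4,-72,0],[-4.8,-78,0],[-4.9,-80,0],[-4.9,-80,0]],"turn":[0,0,0,0,0,0,0,0,0,0]}'
python3 -m creep '{"fingers":[15,15,15,15,15,15,15,15,15,15],"dp":[[0,0,-1],[0,0,-2],[0,0,-3],[0,0,-4],[0,0,-5],[0,0,-6],[0,0,-7],[0,0,-8],[0,0,-8],[0,0,-8]],"turn":[0,0,0,0,0,0,0,0,0,0]}'
```

```text
time: 19.28
tcp_pos: [0.4647, -0.0144, 0.2542]
tool_rot: [-3.141, -0.0, 3.08]
wrist_force: [1.1, -0.5, -7.9]
width: 0.0217
time: 20.12
tcp_pos: [0.4648, -0.0138, 0.2462]
tool_rot: [3.141, -0.0, 3.08]
wrist_force: [-0.7, -0.1, -6.0]
width: 0.0222
```

At 3 mm of lift the spring still pulls down at 6 N, so the pin is already in the hole. I'll lower the rest and release.

```bash
python3 -m creep '{"fingers":[15,15,15,15,15,25,35,50,50,50],"dp":[[0,0,-1],[0,0,-2],[0,0,-2.7],[0,0,-2.7],[0,0,-2.7],[0,0,-2.7],[0,0,-2.7],[0,0,-2.7],[0,0,-2.7],[0,0,-2.7]],"turn":[0,0,0,0,0,0,0,0,0,0]}'
python3 -m creep '{"fingers":[50,50,50,50,50,50,50,50,50,50],"dp":[[0,0,10],[0,0,30],[0,0,50],[0,0,75],[0,0,100],[0,0,120],[-5,0,140],[-10,0,150],[-15,0,155],[-15,0,155]],"turn":[0,0,0,0,0,0,0,0,0,0]}'
python3 - <<'E'
from h import *
im,d,p=shot('wrist','q_w.png',scale=1.5); o=env.get_obs(); print(o['tcp_pos'],np.degrees(o['tool_rot']),o['width'])
shot('side','q_s.png',scale=1.5)
E
```

```text
time: 20.95
tcp_pos: [0.465, -0.0139, 0.2437]
tool_rot: [-3.141, 0.001, 3.08]
wrist_force: [0.2, -0.2, 0.1]
width: 0.0501
time: 21.78
tcp_pos: [0.4492, -0.0138, 0.399]
tool_rot: [-3.141, 0.001, 3.08]
wrist_force: [-0.1, 0.3, -0.1]
width: 0.0501
[ 0.44939225 -0.01383206  0.39816712] [ 1.79998163e+02 -5.98730192e-03  1.76485195e+02] 0.04983877211674033
```

View pics/q_w.png

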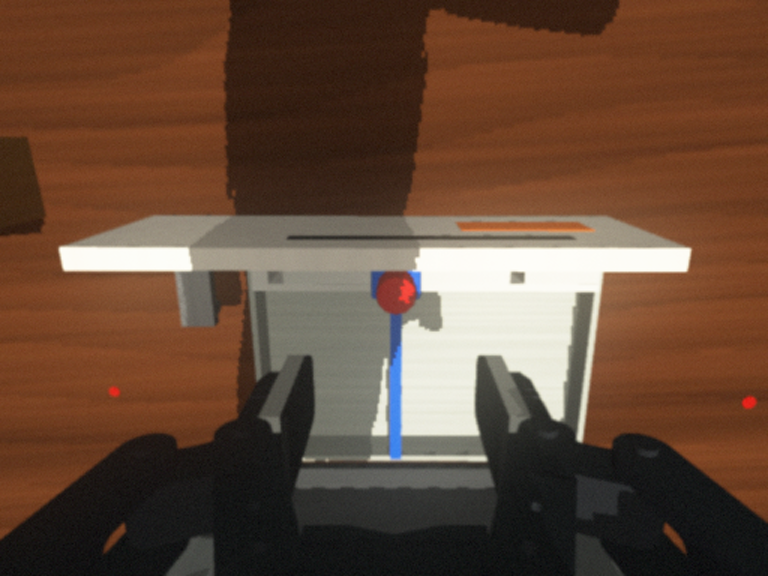

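View pics/q_s.png

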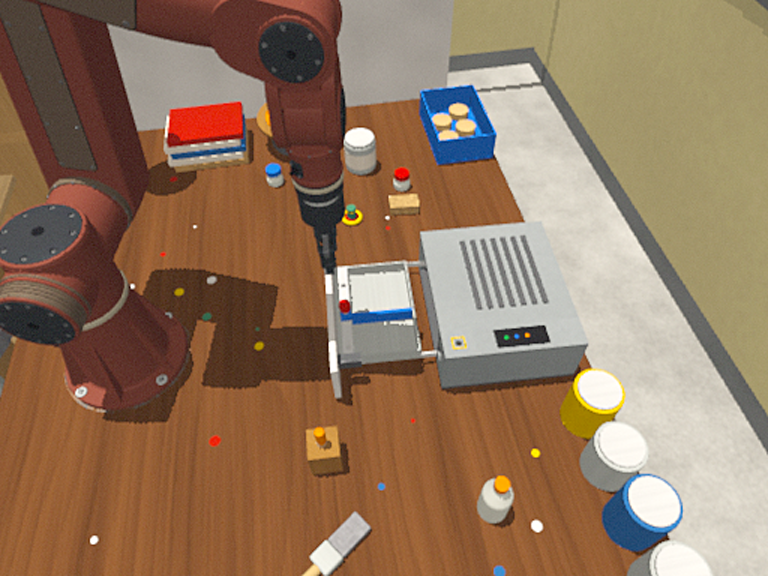

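```bash
python3 - <<'E'
from h import *
im,d,p=load('wrist'); P=cloud(p,d)
def q(u,v): return (u+.5)/1.5-.5,(v+.5)/1.5-.5
a,b=q(396,296); print('knob z',np.median(P[int(b)-2:int(b)+3,int(a)-2:int(a)+3].reshape(-1,3),0).round(4))
for n,u,v,z in [('knob',396,296,.094),('fence L edge',401.5,385,.05),('fence R',390.5,385,.05),('lw in top 385',580.5,385,.045),('lw in floor385',573,385,.018),('rail/floor',520,293,.05),('h1',518,277,.05)]:
    print(n,onz(p,*q(u,v),z).round(4))
save(im,'q2.png',(240,170,410,310),4.5)
E
```

```text
knob z [ 0.4656 -0.0147  0.0941]
knob [ 0.4657 -0.0141  0.094 ]
fence L edge [ 0.5466 -0.0149  0.05  ]
fence R [ 0.5461 -0.0227  0.05  ]
lw in top 385 [0.5567 0.113  0.045 ]
lw in floor385 [0.5715 0.1174 0.018 ]
rail/floor [0.483  0.0679 0.05  ]
h1 [0.4718 0.0664 0.05  ]
```

View pics/q2.png

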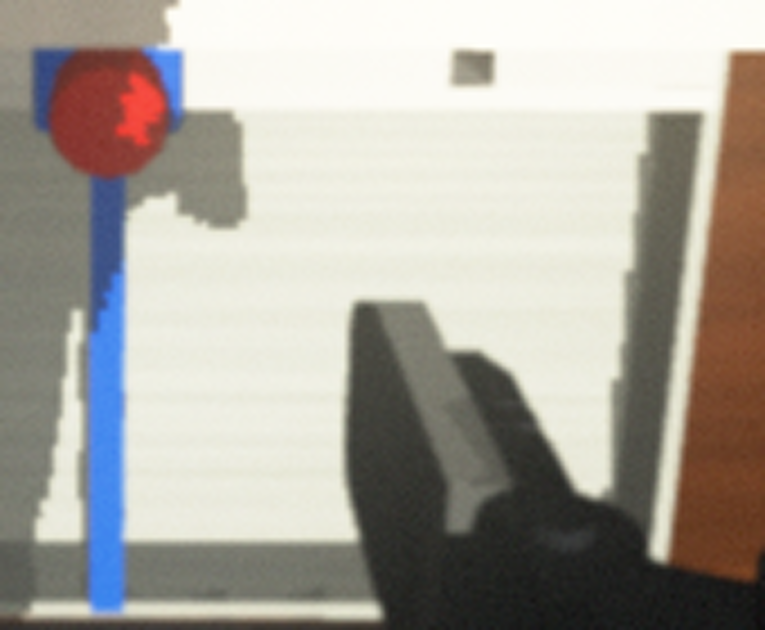

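The knob top is at z 0.094, so the plunger has snapped in. The bay spans about 130 mm and is centred near (0.547, 0.050). Next, the wheels.

```bash
python3 -m creep '{"fingers":[60,60,60,60,60,60,60,60,60,60],"dp":[[0,40,0],[0,80,0],[0,120,0],[0,160,0],[0,200,0],[0,240,0],[0,280,0],[0,320,0],[0,340,0],[0,340,0]],"turn":[0,0,0,0,0,0,0,0,0,0]}'
python3 - <<'E'
from h import *
im,d,p=shot('wrist','r_w.png',scale=1.5); o=env.get_obs(); print(o['tcp_pos'],np.degrees(o['tool_rot']),o['width'])
E
```

```text
time: 22.72
tcp_pos: [0.4493, 0.3299, 0.3966]
tool_rot: [3.142, -0.002, 3.084]
wrist_force: [-0.9, 0.4, -0.6]
width: 0.0604
[0.44934982 0.32799578 0.39658243] [-1.79932740e+02 -1.19885311e-01  1.76672624e+02] 0.060259818385044635
```

View pics/r_w.png

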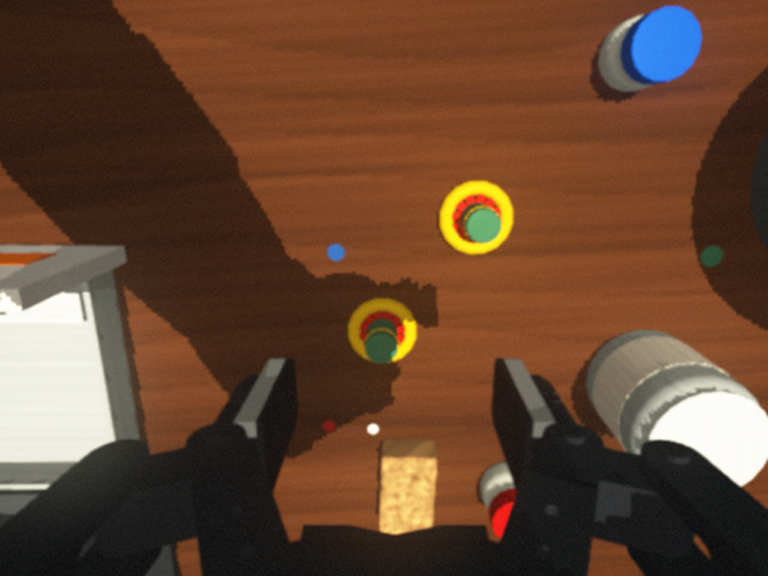

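```bash
python3 - <<'E'
from h import *
im,d,p=load('wrist'); P=cloud(p,d); t=env.get_obs()['tcp_pos']
def q(u,v): return (u+.5)/1.5-.5,(v+.5)/1.5-.5
for n,u,v,z in [('w1',482,225,.04),('w2',381,346,.04),('w1r',477,217,.011),('w2r',382.5,331,.011)]:
    X=onz(p,*q(u,v),z); print(n,X.round(4), 'd',((X-t)*1e3).round(1))
E
```

```text
w1 [0.4361 0.3881 0.04  ] d [ -13.2   60.1 -356.6]
w2 [0.5184 0.3163 0.04  ] d [  69.1  -11.7 -356.6]
w1r [0.4356 0.3894 0.011 ] d [ -13.8   61.4 -385.6]
w2r [0.5188 0.3167 0.011 ] d [  69.5  -11.3 -385.6]
```

```bash
python3 -m creep '{"fingers":[60,60,60,60,60,60,60,60,60,60],"dp":[[25,-4,-15],[50,-8,-30],[65,-11,-55],[69,-11.5,-80],[69,-11.5,-105],[69,-11.5,-130],[69,-11.5,-145],[69,-11.5,-150],[69,-11.5,-150],[69,-11.5,-150]],"turn":[0,0,0,0,0,0,0,0,0,0]}'
python3 - <<'E'
from h import *
im,d,p=shot('wrist','s_w.png',scale=1.5); o=env.get_obs(); print(o['tcp_pos'],np.degrees(o['tool_rot']),o['width'])
E
```

```text
time: 23.6
tcp_pos: [0.5191, 0.3141, 0.2488]
tool_rot: [-3.141, -0.0, 3.08]
wrist_force: [-0.1, 0.1, -0.5]
width: 0.0598
[0.51933694 0.31444526 0.24947105] [1.79968183e+02 6.72584845e-02 1.76464752e+02] 0.060041831187769165
```

View pics/s_w.png

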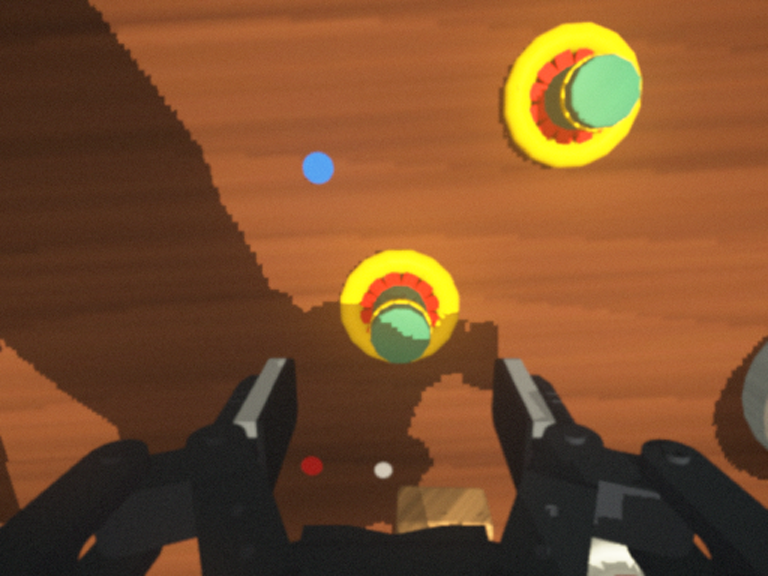

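```bash
python3 -m creep '{"fingers":[60,60,60,60,60,60,60,60,60,60],"dp":[[0,1,-10],[0,1.5,-20],[0,1.5,-30],[0,1.5,-40],[0,1.5,-50],[0,1.5,-57],[0,1.5,-61],[0,1.5,-61],[0,1.5,-61],[0,1.5,-61]],"turn":[0,0,0,0,0,0,0,0,0,0]}'
python3 -m creep '{"fingers":[40,25,15,15,15,15,15,15,15,15],"dp":[[0,0,0],[0,0,0],[0,0,0],[0,0,0],[0,0,0],[0,0,0],[0,0,0],[0,0,0],[0,0,0],[0,0,0]],"turn":[0,0,0,0,0,0,0,0,0,0]}'
python3 -m creep '{"fingers":[15,15,15,15,15,15,15,15,15,15],"dp":[[0,0,5],[0,0,20],[0,0,40],[0,0,65],[0,0,90],[0,0,115],[0,0,135],[0,0,145],[0,0,145],[0,0,145]],"turn":[0,0,0,0,0,0,0,0,0,0]}'
python3 - <<'E'
from h import *
im,d,p=shot('wrist','t_w.png',scale=1.5); o=env.get_obs(); print(o['tcp_pos'],np.degrees(o['tool_rot']),o['width'])
E
```

```text
time: 24.48
tcp_pos: [0.5191, 0.3163, 0.1879]
tool_rot: [3.141, 0.001, 3.08]
wrist_force: [-0.4, 0.0, -0.0]
width: 0.0602
time: 25.32
tcp_pos: [0.5191, 0.3162, 0.1881]
tool_rot: [3.141, 0.001, 3.08]
wrist_force: [-1.3, -0.5, 6.1]
width: 0.0221
time: 26.15
tcp_pos: [0.5188, 0.3161, 0.3321]
tool_rot: [-3.142, -0.0, 3.08]
wrist_force: [-0.7, -0.0, -1.1]
width: 0.0218
[0.51849731 0.31596102 0.33125085] [-1.79954903e+02 -8.25622551e-02  1.76491432e+02] 0.0224584444746508
```

View pics/t_w.png

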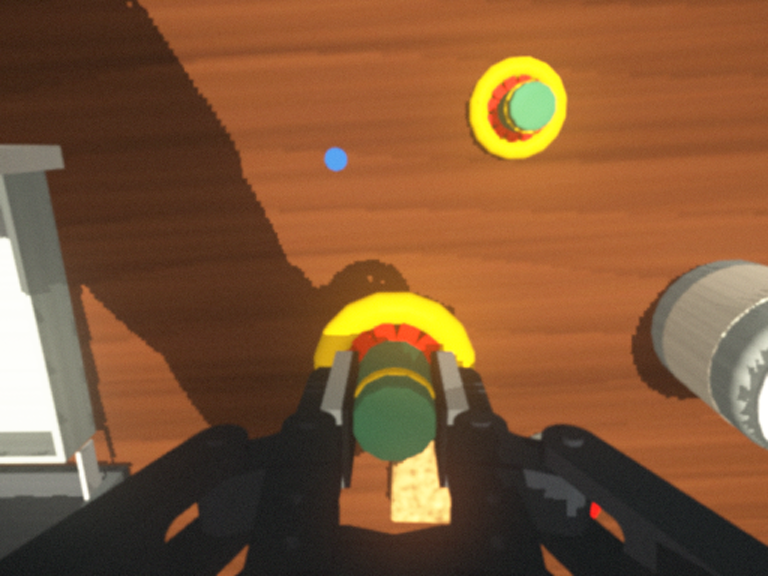

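The wheel is gripped and level. I'll carry it over the bay's rear half.

```bash
python3 -m creep '{"fingers":[15,15,15,15,15,15,15,15,15,15],"dp":[[6,-25,0],[14,-60,0],[22,-95,0],[30,-130,0],[38,-165,0],[45,-200,0],[52,-230,0],[57,-255,0],[59,-268,0],[59,-268,0]],"turn":[0,0,0,0,0,0,0,0,0,0]}'
python3 -m creep '{"fingers":[15,15,15,15,15,15,15,15,15,15],"dp":[[0,0,-15],[0,0,-35],[0,0,-55],[0,0,-70],[0,0,-80],[0,0,-80],[0,0,-80],[0,0,-80],[0,0,-80],[0,0,-80]],"turn":[0,0,0,0,0,0,0,0,0,0]}'
python3 - <<'E'
from h import *
im,d,p=shot('wrist','u_w.png',scale=1.5); o=env.get_obs(); print(o['tcp_pos'],np.degrees(o['tool_rot']),o['width'])
shot('side','u_s.png',(180,100,420,280),3)
E
```

```text
time: 27.03
tcp_pos: [0.5778, 0.0457, 0.331]
tool_rot: [-3.141, -0.002, 3.077]
wrist_force: [-0.2, -0.3, -0.7]
width: 0.022
time: 27.87
tcp_pos: [0.5782, 0.0482, 0.2534]
tool_rot: [3.142, 0.002, 3.08]
wrist_force: [-0.3, -0.2, -1.6]
width: 0.0224
[0.57816279 0.04819804 0.25329722] [1.79996489e+02 7.80155469e-02 1.76494242e+02] 0.021931608598963502
```

View pics/u_w.png

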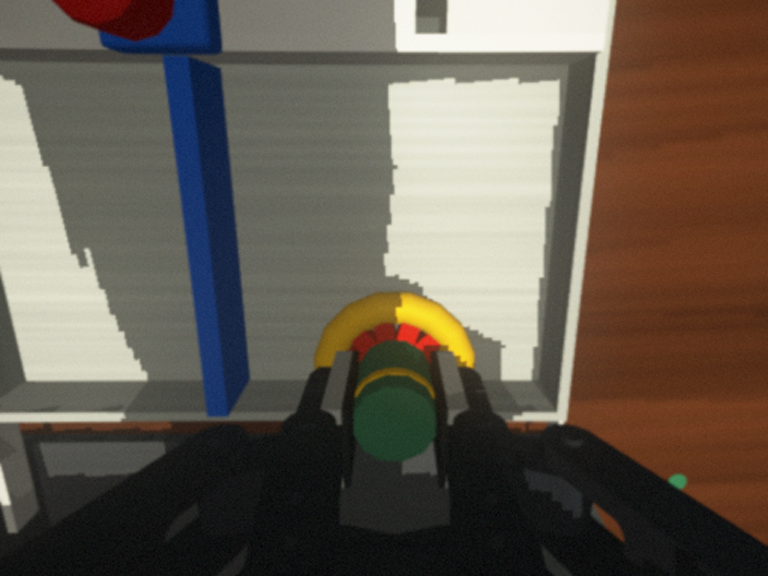

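View pics/u_s.png

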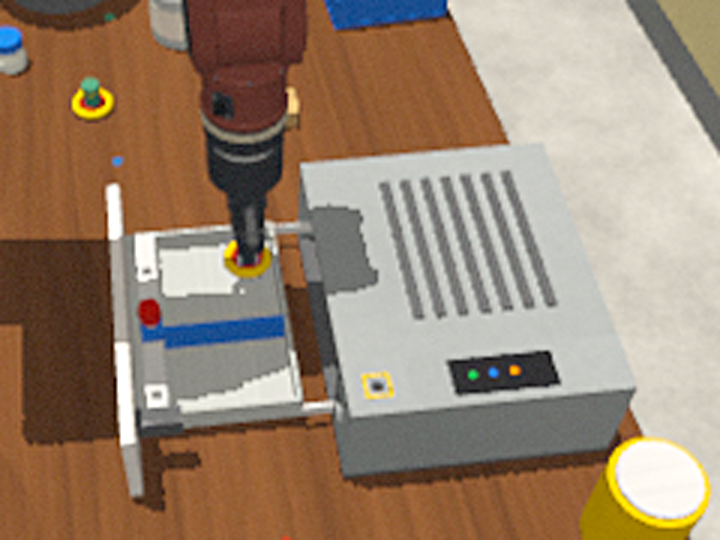

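```bash
python3 - <<'E'
from h import *
im,d,p=load('wrist')
def q(u,v): return (u+.5)/1.5-.5,(v+.5)/1.5-.5
for n,u,v,z in [('back top in',290,411,.045),('back floor',290,380,.018),('rail floor',400,64,.018),('rail top',400,51,.05),('fence Lface floor',240,200,.018),('lw floor',547,250,.018)]:
    print(n,onz(p,*q(u,v),z).round(4))
E
```

```text
back top in [0.6091 0.0043 0.045 ]
back floor [ 0.6092 -0.0011  0.018 ]
rail floor [0.4806 0.0562 0.018 ]
rail top [0.4806 0.0558 0.05  ]
fence Lface floor [ 0.5273 -0.0115  0.018 ]
lw floor [0.5557 0.1134 0.018 ]
```

```bash
python3 -m creep '{"fingers":[15,15,15,15,15,15,15,15,15,15],"dp":[[0,0,-8],[0,0,-16],[0,0,-24],[0,0,-32],[0,0,-38],[0,0,-43],[0,0,-46],[0,0,-46],[0,0,-46],[0,0,-46]],"turn":[0,0,0,0,0,0,0,0,0,0]}'
python3 -m creep '{"fingers":[20,28,36,44,44,44,44,44,44,44],"dp":[[0,0,0],[0,0,0],[0,0,0],[0,0,0],[0,0,0],[0,0,10],[0,0,25],[0,0,45],[0,0,65],[0,0,85]],"turn":[0,0,0,0,0,0,0,0,0,0]}'
python3 -m creep '{"fingers":[60,60,60,60,60,60,60,60,60,60],"dp":[[-5,20,20],[-15,50,40],[-25,85,60],[-40,120,80],[-55,155,95],[-70,190,105],[-85,220,105],[-95,250,105],[-105,270,105],[-105,270,105]],"turn":[0,0,0,0,0,0,0,0,0,0]}'
python3 - <<'E'
from h import *
im,d,p=shot('side','v_s.png',(120,90,420,300),2.5); o=env.get_obs(); print(o['tcp_pos'],np.degrees(o['tool_rot']),o['width'])
shot('wrist','v_w.png',scale=1.5)
E
```

```text
time: 28.8
tcp_pos: [0.5779, 0.0481, 0.2065]
tool_rot: [3.142, 0.0, 3.08]
wrist_force: [-0.1, 0.5, -0.7]
width: 0.022
time: 29.63
tcp_pos: [0.5777, 0.0482, 0.2932]
tool_rot: [3.142, 0.0, 3.08]
wrist_force: [-0.4, -0.6, 0.3]
width: 0.0438
time: 30.47
tcp_pos: [0.4708, 0.3213, 0.3975]
tool_rot: [3.14, 0.0, 3.084]
wrist_force: [-0.3, -0.7, -0.6]
width: 0.0603
[0.47170464 0.31974879 0.39726715] [1.79976601e+02 2.28025972e-02 1.76681757e+02] 0.05998606828767876
```

View pics/v_w.png

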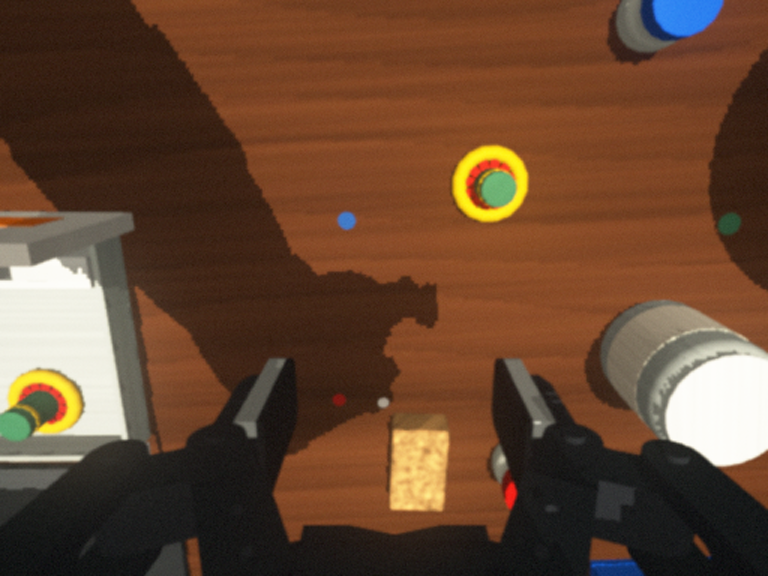

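View pics/v_s.png

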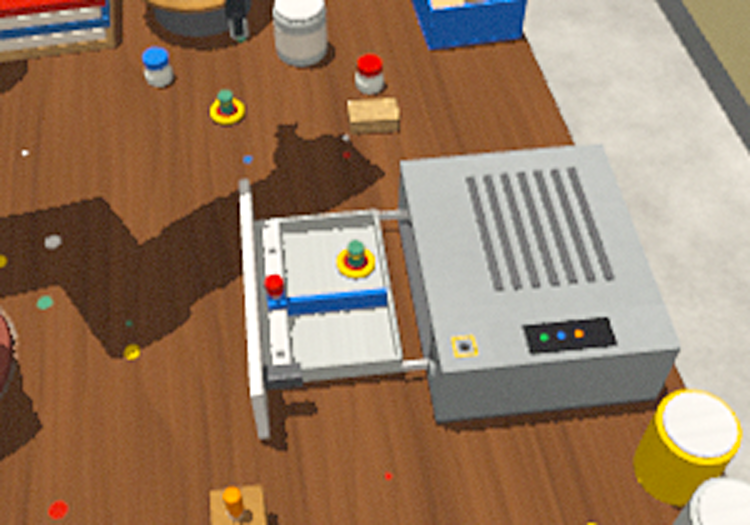

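The first wheel lies flat in the bay at (42,400). The other wheel's nave top is at (497,188).

```bash
python3 - <<'E'
from h import *
im,d,p=load('wrist'); t=env.get_obs()['tcp_pos']
def q(u,v): return (u+.5)/1.5-.5,(v+.5)/1.5-.5
for n,u,v,z in [('w1',497,188,.04),('w1r',490.5,184,.011)]:
    X=onz(p,*q(u,v),z); print(n,X.round(4), 'd',((X-t)*1e3).round(1))
E
```

```text
w1 [0.4361 0.3879 0.04  ] d [ -36.3   69.3 -357.1]
w1r [0.4364 0.389  0.011 ] d [ -35.9   70.4 -386.1]
```

```bash
python3 -m creep '{"fingers":[60,60,60,60,60,60,60,60,60,60],"dp":[[-12,23,-15],[-24,46,-30],[-34,66,-55],[-36,70,-80],[-36,70,-105],[-36,70,-130],[-36,70,-145],[-36,70,-148],[-36,70,-148],[-36,70,-148]],"turn":[0,0,0,0,0,0,0,0,0,0]}'
python3 - <<'E'
from h import *
im,d,p=shot('wrist','w_w.png',scale=1.5); o=env.get_obs(); print(o['tcp_pos'],np.degrees(o['tool_rot']),o['width'])
E
```

```text
time: 31.4
tcp_pos: [0.4377, 0.3878, 0.2495]
tool_rot: [3.141, 0.001, 3.079]
wrist_force: [0.7, 0.9, -0.4]
width: 0.06
[0.43775605 0.38800587 0.24993246] [1.79934622e+02 9.32309502e-02 1.76446738e+02] 0.060198093313741284
```

View pics/w_w.png

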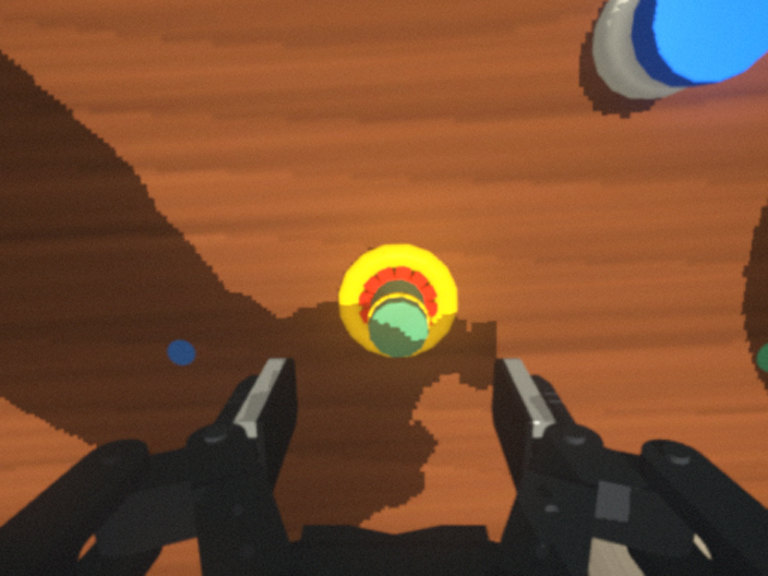

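```bash
python3 -m creep '{"fingers":[60,60,60,60,60,60,60,60,60,60],"dp":[[-1,0.8,-10],[-1.5,0.8,-20],[-1.5,0.8,-30],[-1.5,0.8,-40],[-1.5,0.8,-50],[-1.5,0.8,-57],[-1.5,0.8,-61.5],[-1.5,0.8,-61.5],[-1.5,0.8,-61.5],[-1.5,0.8,-61.5]],"turn":[0,0,0,0,0,0,0,0,0,0]}'
python3 -m creep '{"fingers":[40,25,15,15,15,15,15,15,15,15],"dp":[[0,0,0],[0,0,0],[0,0,0],[0,0,0],[0,0,0],[0,0,0],[0,0,0],[0,0,0],[0,0,0],[0,0,0]],"turn":[0,0,0,0,0,0,0,0,0,0]}'
python3 -m creep '{"fingers":[15,15,15,15,15,15,15,15,15,15],"dp":[[0,0,5],[0,0,20],[0,0,40],[0,0,65],[0,0,90],[0,0,115],[0,0,135],[0,0,145],[0,0,145],[0,0,145]],"turn":[0,0,0,0,0,0,0,0,0,0]}'
```

```text
time: 32.28
tcp_pos: [0.4356, 0.3891, 0.1874]
tool_rot: [3.141, 0.001, 3.08]
wrist_force: [-0.2, -0.1, 0.7]
width: 0.0604
time: 33.12
tcp_pos: [0.4355, 0.3891, 0.1876]
tool_rot: [3.141, 0.001, 3.08]
wrist_force: [-0.8, -0.4, 6.0]
width: 0.0221
time: 33.95
tcp_pos: [0.4353, 0.3889, 0.3316]
tool_rot: [3.142, 0.0, 3.08]
wrist_force: [0.2, -0.3, -1.4]
width: 0.0221
```

```bash
python3 -m creep '{"fingers":[15,15,15,15,15,15,15,15,15,15],"dp":[[8,-33,0],[16,-70,0],[25,-107,0],[34,-144,0],[43,-181,0],[52,-218,0],[61,-255,0],[69,-290,0],[76,-320,0],[78.5,-337,0]],"turn":[0,0,0,0,0,0,0,0,0,0]}'
python3 -m creep '{"fingers":[15,15,15,15,15,15,15,15,15,15],"dp":[[0,0,-10],[0,0,-25],[0,0,-45],[0,0,-60],[0,0,-65],[0,0,-65],[0,0,-65],[0,0,-65],[0,0,-65],[0,0,-65]],"turn":[0,0,0,0,0,0,0,0,0,0]}'
python3 - <<'E'
from h import *
im,d,p=shot('wrist','x_w.png',scale=1.5); o=env.get_obs(); print(o['tcp_pos'],np.degrees(o['tool_rot']),o['width'])
shot('side','x_s.png',(180,100,420,280),3)
E
```

```text
time: 34.78
tcp_pos: [0.5139, 0.0489, 0.3302]
tool_rot: [-3.141, -0.002, 3.078]
wrist_force: [-0.0, -0.4, -0.5]
width: 0.0221
time: 35.62
tcp_pos: [0.5141, 0.052, 0.2677]
tool_rot: [3.142, 0.001, 3.081]
wrist_force: [0.7, 0.2, -0.1]
width: 0.0222
[0.51410885 0.05199547 0.26762287] [1.79998872e+02 6.79117771e-02 1.76494799e+02] 0.022145044471081964
```

View pics/x_w.png

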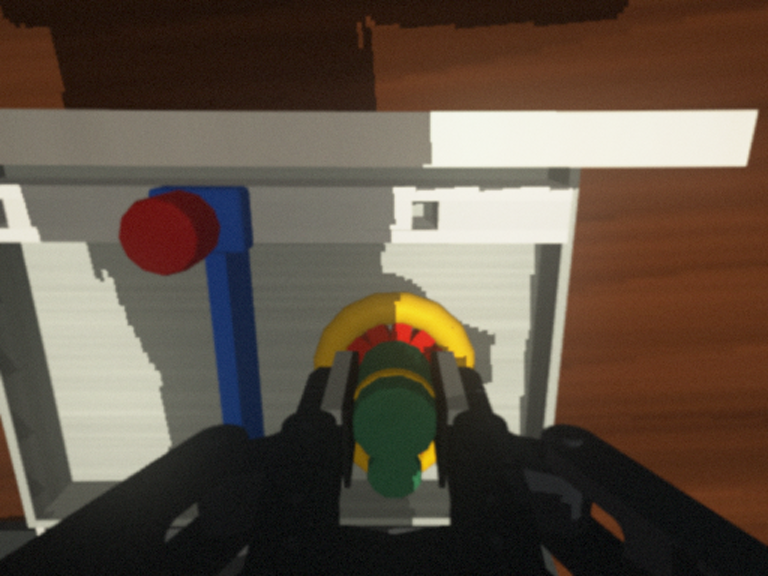

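View pics/x_s.png

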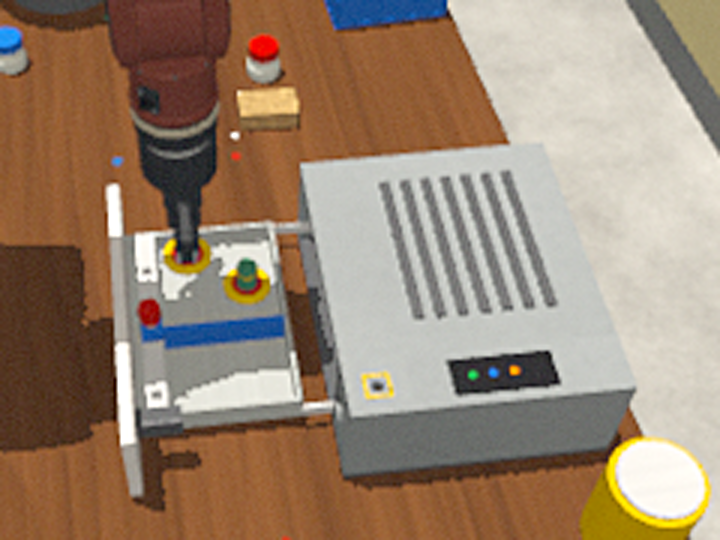

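Knob, rail and the other wheel are all clear, so I'll lower and release.

```bash
python3 -m creep '{"fingers":[15,15,15,15,15,15,15,15,15,15],"dp":[[0,0,-10],[0,0,-20],[0,0,-30],[0,0,-40],[0,0,-49],[0,0,-56],[0,0,-60.5],[0,0,-60.5],[0,0,-60.5],[0,0,-60.5]],"turn":[0,0,0,0,0,0,0,0,0,0]}'
python3 -m creep '{"fingers":[20,28,36,44,44,44,44,44,44,44],"dp":[[0,0,0],[0,0,0],[0,0,0],[0,0,0],[0,0,0],[0,0,10],[0,0,25],[0,0,45],[0,0,65],[0,0,85]],"turn":[0,0,0,0,0,0,0,0,0,0]}'
python3 -m creep '{"fingers":[44,44,44,30,15,0,0,0,0,0],"dp":[[0,0,30],[0,0,60],[0,0,90],[-20,0,120],[-45,0,150],[-75,0,160],[-100,0,160],[-110,0,160],[-110,0,160],[-110,0,160]],"turn":[0,0,0,0,0,0,0,0,0,0]}'
python3 - <<'E'
from h import *
im,d,p=shot('side','y_s.png',scale=1.5); o=env.get_obs(); print(o['tcp_pos'],np.degrees(o['tool_rot']),o['width'])
shot('wrist','y_w.png',scale=1.5)
shot('scene','y_c.png',scale=1.5)
E
```

```text
time: 36.55
tcp_pos: [0.5139, 0.052, 0.2064]
tool_rot: [-3.142, 0.0, 3.08]
wrist_force: [-0.3, 0.2, -0.6]
width: 0.0222
time: 37.38
tcp_pos: [0.5137, 0.052, 0.2932]
tool_rot: [3.142, 0.0, 3.08]
wrist_force: [1.1, -0.1, -0.2]
width: 0.0439
time: 38.22
tcp_pos: [0.404, 0.0519, 0.452]
tool_rot: [3.142, 0.001, 3.08]
wrist_force: [-0.1, 0.4, -0.9]
width: -0.0003
[0.40454317 0.05188766 0.45174178] [1.79999611e+02 5.85254348e-02 1.76484244e+02] -0.0002732061620946719
```

View pics/y_w.png

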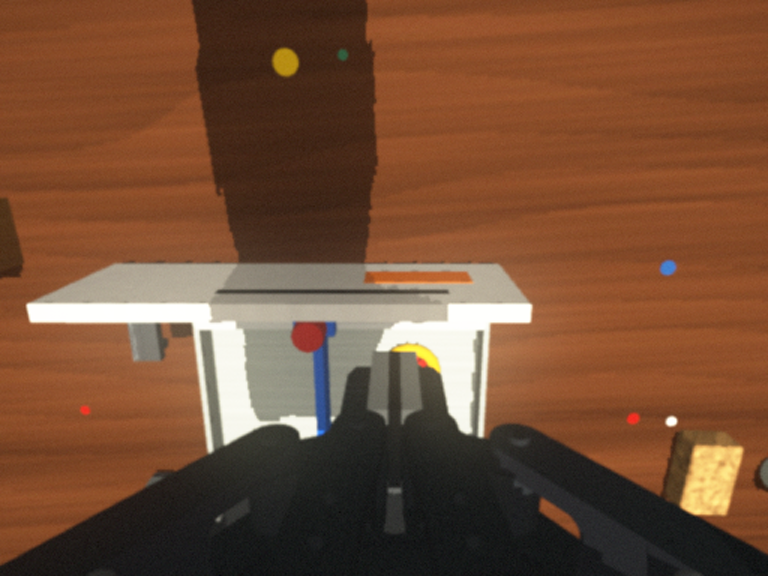

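View pics/y_s.png

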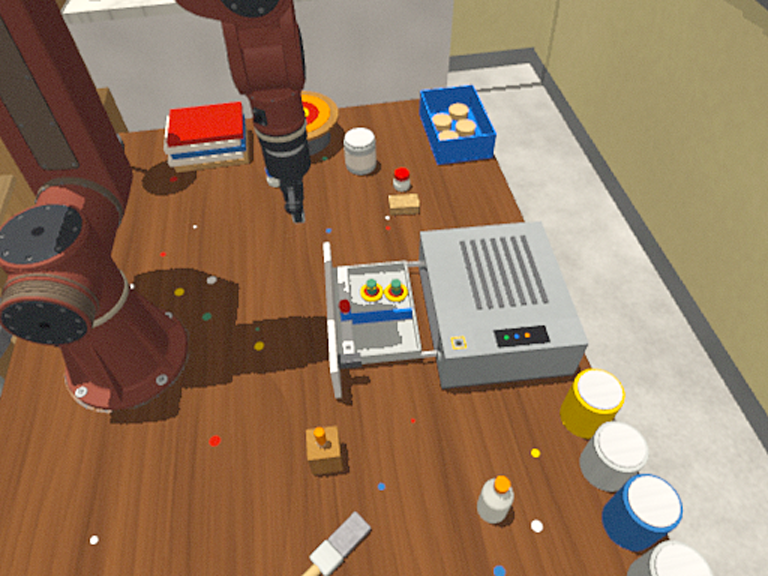

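View pics/y_c.png

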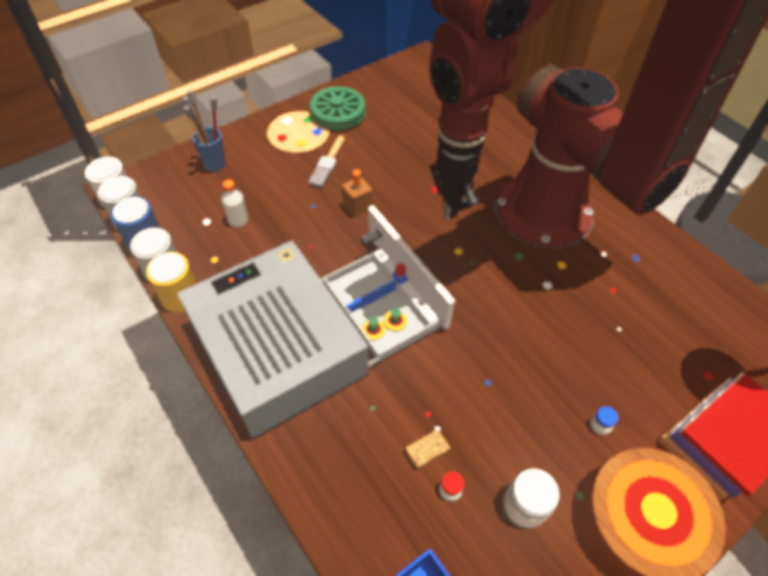

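Both wheels lie flat in the bay and nothing else has moved. I'll go in front of the drawer with the fingers closed.

```bash
python3 -m creep '{"fingers":[0,0,0,0,0,0,0,0,0,0],"dp":[[-8,-20,-20],[-14,-40,-50],[-14,-44,-80],[-14,-44,-110],[-14,-44,-140],[-14,-44,-170],[-14,-44,-195],[-14,-44,-205],[-14,-44,-208],[-14,-44,-208]],"turn":[0,0,0,0,0,0,0,0,0,0]}'
python3 - <<'E'
from h import *
im,d,p=shot('side','z_s.png',(180,100,420,280),3); o=env.get_obs(); print(o['tcp_pos'],np.degrees(o['tool_rot']),o['width'])
E
```

```text
time: 39.2
tcp_pos: [0.39, 0.0079, 0.2426]
tool_rot: [3.141, -0.002, 3.08]
wrist_force: [0.4, -0.6, -0.3]
width: -0.0001
[0.39039806 0.00784623 0.24345523] [ 1.79997674e+02 -3.55112284e-02  1.76492432e+02] -9.552129326488806e-05
```

View pics/z_s.png

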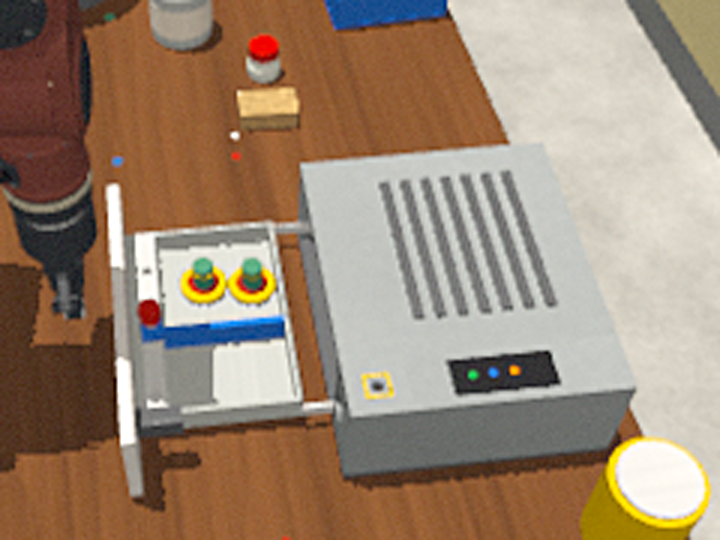

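```bash
python3 -m creep '{"fingers":[0,0,0,0,0,0,0,0,0,0],"dp":[[10,-0.6,0],[20,-1.2,0],[27,-1.7,0],[33,-2,0],[40,-2.5,0],[49,-3,0],[59,-3.6,0],[70,-4.3,0],[82,-5,0],[94,-5.8,0]],"turn":[0,0,0,0,0,0,0,0,0,0]}'
python3 -m creep '{"fingers":[0,0,0,0,0,0,0,0,0,0],"dp":[[12,-0.7,0],[24,-1.5,0],[36,-2.2,0],[48,-2.9,0],[60,-3.7,0],[72,-4.4,0],[83,-5.1,0],[93,-5.7,0],[102,-6.3,0],[110,-6.8,0]],"turn":[0,0,0,0,0,0,0,0,0,0]}'
python3 - <<'E'
from h import *
im,d,p=shot('side','aa_s.png',(180,100,420,280),3); o=env.get_obs(); print(o['tcp_pos'],o['wrist_force'],o['width'])
E
```

```text
time: 40.08
tcp_pos: [0.4833, 0.0023, 0.2432]
tool_rot: [3.142, -0.004, 3.08]
wrist_force: [-7.4, -0.0, 4.3]
width: 0.0001
time: 40.92
tcp_pos: [0.5933, -0.0045, 0.2429]
tool_rot: [3.142, -0.004, 3.08]
wrist_force: [-8.5, -0.1, 3.3]
width: -0.0003
[ 0.59488199 -0.00468986  0.2431551 ] [-4.50819578 -0.16364931 -0.4540821 ] -0.00018247519212055295
```

View pics/aa_s.png

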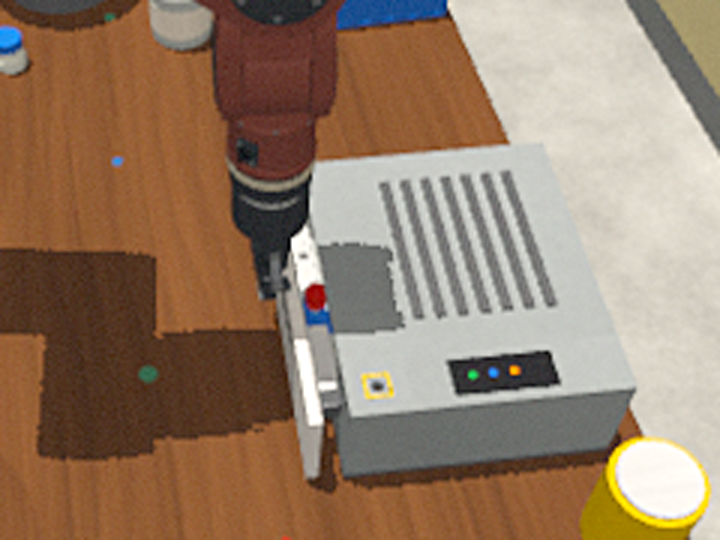

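```bash
python3 -m creep '{"fingers":[0,0,0,0,0,0,0,0,0,0],"dp":[[4,-0.2,0],[8,-0.5,0],[11,-0.7,0],[14,-0.9,0],[17,-1,0],[19,-1.1,0],[21,-1.3,0],[21,-1.3,0],[21,-1.3,0],[21,-1.3,0]],"turn":[0,0,0,0,0,0,0,0,0,0]}'
python3 - <<'E'
from h import *
im,d,p=shot('side','ab_s.png',(230,150,350,270),5); o=env.get_obs(); print(o['tcp_pos'],o['wrist_force'],o['width'])
E
```

```text
time: 41.8
tcp_pos: [0.6131, -0.0057, 0.2425]
tool_rot: [3.141, -0.005, 3.08]
wrist_force: [-10.0, -0.0, -1.0]
width: -0.0
[ 0.61312178 -0.00568198  0.24247484] [-10.02561592   0.19148141   0.35224642] 0.00039925530283861584
```

View pics/ab_s.png

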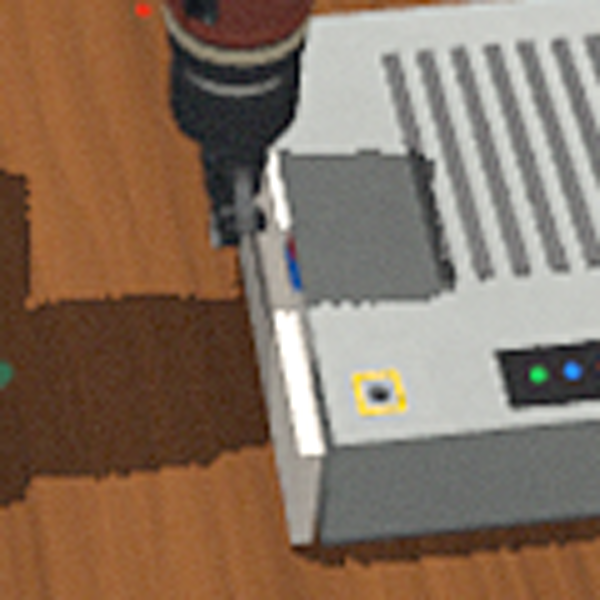

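A few millimetres remain (10 N so far).

```bash
python3 -m creep '{"fingers":[0,0,0,0,0,0,0,0,0,0],"dp":[[1,0,0],[2,-0.1,0],[3,-0.2,0],[4,-0.2,0],[5,-0.3,0],[6,-0.4,0],[6,-0.4,0],[6,-0.4,0],[6,-0.4,0],[6,-0.4,0]],"turn":[0,0,0,0,0,0,0,0,0,0]}'
```

```text
time: 42.68
tcp_pos: [0.6197, -0.0061, 0.2426]
tool_rot: [3.141, -0.004, 3.08]
wrist_force: [-7.0, 0.4, -0.7]
width: -0.0004
```

```bash
python3 -m creep '{"fingers":[0,0,0,0,0,0,0,0,0,0],"dp":[[1,0,0],[2,-0.1,0],[3,-0.2,0],[3,-0.2,0],[3,-0.2,0],[3,-0.2,0],[3,-0.2,0],[3,-0.2,0],[3,-0.2,0],[3,-0.2,0]],"turn":[0,0,0,0,0,0,0,0,0,0]}'
```

```text
time: 43.52
tcp_pos: [0.6226, -0.0063, 0.2426]
tool_rot: [3.141, -0.004, 3.08]
wrist_force: [-6.8, 0.6, -0.8]
width: -0.0001
```

```bash
python3 -m creep '{"fingers":[0,0,0,0,0,0,0,0,0,0],"dp":[[1,0,0],[2,-0.1,0],[3,-0.2,0],[3,-0.2,0],[3,-0.2,0],[3,-0.2,0],[3,-0.2,0],[3,-0.2,0],[3,-0.2,0],[3,-0.2,0]],"turn":[0,0,0,0,0,0,0,0,0,0]}'
python3 - <<'E'
from h import *
im,d,p=shot('side','ac_s.png',(230,150,350,270),5); o=env.get_obs(); print(o['tcp_pos'],o['wrist_force'],o['width'])
E
```

```text
time: 44.35
tcp_pos: [0.6235, -0.0063, 0.2422]
tool_rot: [3.141, -0.01, 3.08]
wrist_force: [-18.6, 1.2, 5.7]
width: 0.0001
[ 0.62350255 -0.00626661  0.24227656] [-18.66258836   0.69226979   5.45281319] 9.073325745721821e-05
```

View pics/ac_s.png

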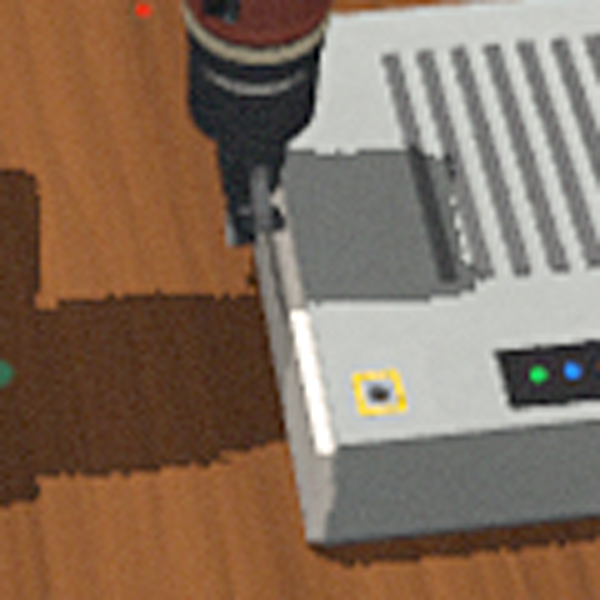

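The drawer is at the hard stop (19 N). I'll back off gently and check that it stays.

```bash
python3 -m creep '{"fingers":[0,0,0,0,0,0,0,0,0,0],"dp":[[-2,0,0],[-4,0,0],[-6,0,0],[-8,0,0],[-11,0,0],[-15,0,0],[-20,1,0],[-25,2,0],[-30,2,0],[-30,2,0]],"turn":[0,0,0,0,0,0,0,0,0,0]}'
python3 -m creep '{"fingers":[0,0,0,0,0,0,0,0,0,0],"dp":[[-10,0,5],[-25,10,25],[-45,30,55],[-70,60,85],[-100,90,115],[-130,120,140],[-160,150,150],[-180,180,150],[-190,200,150],[-190,200,150]],"turn":[0,0,0,0,0,0,0,0,0,0]}'
python3 - <<'E'
from h import *
shot('side','ad_s.png',scale=1.5); o=env.get_obs(); print(o['tcp_pos'],o['wrist_force'],o['width'])
shot('scene','ad_c.png',scale=1.5)
E
```

```text
time: 45.23
tcp_pos: [0.5959, -0.0046, 0.2436]
tool_rot: [3.142, -0.001, 3.08]
wrist_force: [0.6, 0.1, -0.1]
width: -0.0
time: 46.07
tcp_pos: [0.4027, 0.1993, 0.3949]
tool_rot: [3.139, 0.0, 3.086]
wrist_force: [0.1, -0.0, -0.6]
width: 0.0004
[0.40443001 0.19754895 0.39450796] [ 0.5003308  -0.34280593  0.11563963] 0.00039806927852042214
```

View pics/ad_s.png

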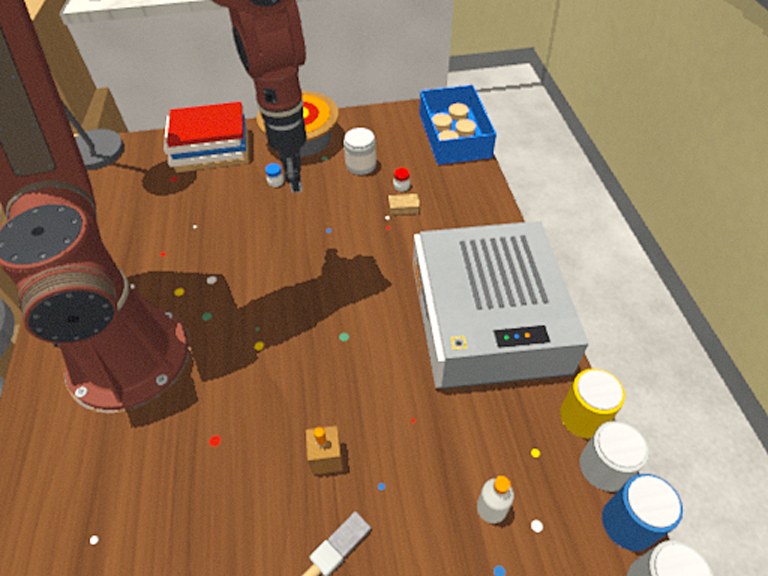

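View pics/ad_c.png

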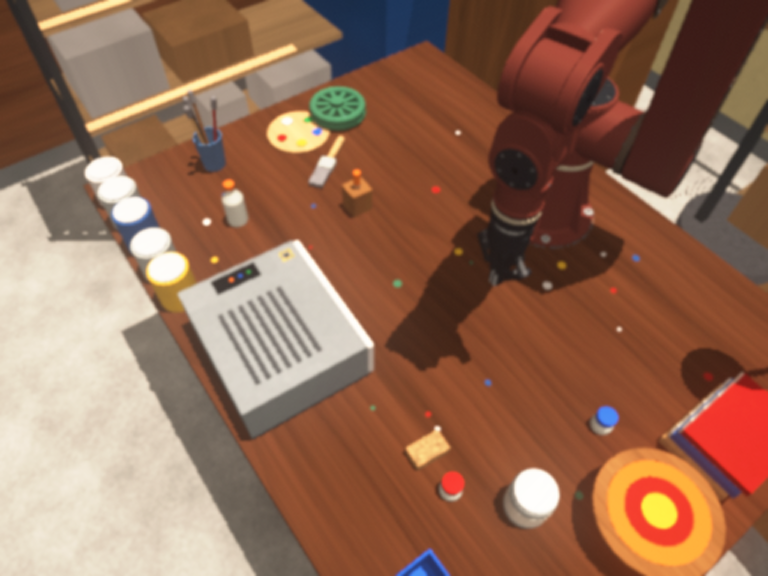

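The drawer has caught, the pin is upright in its stand, and the bystanders are unmoved. I'll check stability once more against the first pictures, then hand in.

```bash
python3 -m creep '{"fingers":[0,0,0,0,0,0,0,0,0,0],"dp":[[0,0,0],[0,0,0],[0,0,0],[0,0,0],[0,0,0],[0,0,0],[0,0,0],[0,0,0],[0,0,0],[0,0,0]],"turn":[0,0,0,0,0,0,0,0,0,0]}'
python3 - <<'E'
from h import *
im,d,p=shot('side','ae_s.png',scale=1.5)
a=cv2.imread('pics/a_side.png').astype(int); b=cv2.imread('pics/ae_s.png').astype(int)
for n,(x0,y0,x1,y1) in dict(cab=(400,215,600,395),stand=(295,420,355,480),glue=(470,470,520,530),brush=(300,505,380,576),pots=(335,120,430,220),blue=(260,160,290,190)).items():
    print(n,abs(a-b)[y0:y1,x0:x1].mean().round(2))
print(env.get_obs()['wrist_force']); env.hand_in()
E
```

```text
time: 47.0
tcp_pos: [0.4069, 0.1953, 0.3935]
tool_rot: [-3.142, 0.0, 3.08]
wrist_force: [0.4, 1.1, -0.1]
width: 0.0003
cab 1.8
stand 3.44
glue 2.17
brush 2.25
pots 4.13
blue 7.79
[-0.27414595 -0.33186725 -0.267597  ]
the job is handed in; nothing more can be done
```

The job is done and handed in at about 47 s of the 210 s allowed; the hand-in reports no verdict.

- **Catch and pin:** I pushed the pin down the service hole, which tripped the catch and let the drawer spring fully out. The pin went straight back into its stand and still looks upright in the last pictures.
- **Fence:** I lifted the plunger with about 8 N and carried it 80 mm to the right. Afterwards the knob top measured 94 mm high, which means the pin is right down in the middle hole. The bay then measured about 130 mm wide.
- **Wheels:** I could see only two wheels on the bench. Both went flat into the bay, one behind the other with about 10 mm between them. Neither had shifted when I looked again before picking it up.
- **Drawer:** I pushed it to the hard stop, ending at 19 N. It stayed shut for about 2 s after I let go. I could not see the wheels once it was closed, so their last check was just before the push.
- **Bystanders:** They look unmoved from the first picture to the last. In a comparison of the side-camera pictures, the cabinet, stand, brush and glue matched to within noise. The blue pot and the patch round the tin, red pot and sander differed a little more. I put that down to the changed arm view and the wheel that is gone, but did not look into it further.

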